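# Pack the spare breakers, latch the case and log it

### The job

Put every spare circuit breaker lying on the counter into the grey spares case, shut its lid, hook the latch's wire bail over the keeper on the lid and press the latch lever past centre until it is fully home. Only after the case is latched, squeeze the trigger of the clamped scanner right in and let it go again to log the case. Leave the other things on the counter where they are.

Things in the scene. Friction and masses are not known exactly. Their poses are not given: they have to be found in the camera images.
- case: Grey steel case fixed on a wooden plinth, standing upright on the counter with a small yaw. 140 (its x) x 300 (its y) mm; origin at the centre of the plinth's underside on the counter; +x points to the lid's hinge side (away from the robot), -x is the front with the latch. Inner floor 45 mm above the counter, rim at 120 mm, walls 5 mm thick, inside 130 x 290 mm. The latch is at the middle (y = 0) of the front face, which is at x = -70 mm.
- lid (a joint): Flat grey lid, 140 x 300 x 14 mm, hinged along y at the case's x = +70 mm, z = 120.5 mm. 0 = shut, grows as it opens (1.57 = upright, stop at 1.7); starts open at 1.5 to 1.65. The hinge is stiff (about 3 N at the free edge) and the lid stays where it is left.
- lid_edge (a point): Middle of the lid's front top edge: 140 mm from the hinge line, on the outer face (14 mm outward from the hinge plane). z = outward normal of the lid.
- keeper_groove (a point): Middle of the floor of the keeper's groove. The keeper is a steel hook 30 mm wide (y) on the lid's front edge; with the lid shut its groove floor is 122.5 mm above the counter and 21 mm in front of the case's front face; the groove is 14.5 mm wide (x), with an outer lip 3.5 mm thick and 7 mm high. The bail's bar drops into it from above, over the lip. Axes of the lid: x towards the hinge, y across, z up when shut.
- lever (a joint): Latch lever, a steel strip 26 mm wide, 5 mm thick, with a black end. 0 = latched, fully home (its stop), when it points down and 0.6 rad outward from the vertical; it grows as the lever swings out and up (0.97 = straight out of the front). Starts at 1.6 to 1.8, stop at 2.05. It stays where it is left (friction 0.05 N m). With the bail hooked it goes taut near 0.9, resists with about 2 N at its end until about 0.4 and is then drawn towards 0.
- lever_pivot (a point): Lever pivot, fixed on the case: 28 mm in front of the front face, 78 mm above the counter, y = 0 of the case.
- lever_tip (a point): Free end of the lever, 74 mm from the pivot. The lever can be pushed down on its outer face, near this end, from above.
- bail (a joint): Angle of the wire bail on the lever. The bail is a U of 5 mm steel wire, its two arms 48 mm apart (centres; 53 mm over the outside), 61 mm from its pivot to its crossbar. Value = lever value minus the bail's lean towards the case from vertical (so lean outward = bail - lever); range -0.4 to 2.15. Little friction: it starts fallen outward against its stop (2.15).
- bail_pivot (a point): Bail pivot on the lever, 18 mm from the lever pivot; at lever value q it lies 18*sin(q-0.25) mm in front of the lever pivot and 18*cos(q-0.25) mm below it.
- bail_bar (a point): Centre of the bail's crossbar (5 mm thick, along the case's y). The bail can be pinched from above across the outside of its two arms, at the crossbar. The wire can stretch lengthwise like a stiff spring (4 N per mm).
- scanner: Pistol-grip scanner lying on its side, fixed in a low stand. Origin on the counter under the grip. The grip lies along its x, from x = -76 to +32 mm, y = -17 to +17, z = 38 to 68 mm; the head is at x = 30 to 85 mm, y = -40 to 77, top at 80 mm, and looks along +y.
- trigger (a joint): Black sprung trigger beside the grip on its +y side: 50 mm long, 22 mm high, outer face at y = +36 mm of the scanner at rest, centre height 53 mm, hinged at its head end (x = 26 mm). 0 = released, 0.22 = squeezed in to its stop (about 5 N at the pad). Squeezed in by pinching grip and trigger together from above, about 53 mm wide at rest, about 45 mm when in.
- trigger_pad (a point): Point to press on the trigger's outer face, 36 mm from its hinge; in the scanner's frame at rest x = -10, y = 36, z = 53 mm.
- breaker1: Spare two-pole circuit breaker, off-white plastic with a black toggle: 72 (x) x 36 (y) x 56 (z) mm; the lower 44 mm is full length, the top 12 mm a nose 44 mm long (x); the toggle adds 5 mm on top. 180 g more or less. Origin at the centre of its underside, z up. Absent in some starts (None then).
- breaker2: Spare two-pole circuit breaker, off-white plastic with a black toggle: 72 (x) x 36 (y) x 56 (z) mm; the lower 44 mm is full length, the top 12 mm a nose 44 mm long (x); the toggle adds 5 mm on top. 180 g more or less. Origin at the centre of its underside, z up. Absent in some starts (None then).
- breaker3: Spare two-pole circuit breaker, off-white plastic with a black toggle: 72 (x) x 36 (y) x 56 (z) mm; the lower 44 mm is full length, the top 12 mm a nose 44 mm long (x); the toggle adds 5 mm on top. 180 g more or less. Origin at the centre of its underside, z up. Absent in some starts (None then).
- breaker4: Spare two-pole circuit breaker, off-white plastic with a black toggle: 72 (x) x 36 (y) x 56 (z) mm; the lower 44 mm is full length, the top 12 mm a nose 44 mm long (x); the toggle adds 5 mm on top. 180 g more or less. Origin at the centre of its underside, z up. Absent in some starts (None then).
- tape: bystander; leave it alone. black roll of tape, 72 mm across, 20 mm high, lying among the breakers; origin under its centre.
- plant: bystander; leave it alone. small glass bottle with a plant, 56 mm wide, 190 mm high; origin under its centre.
- mug: bystander; leave it alone. white mug, 80 mm wide, 90 mm high; origin under its centre.
- meter: bystander; leave it alone. yellow multimeter lying flat, 150 x 75 x 35 mm; origin under its centre.
- screwdriver: bystander; leave it alone. screwdriver lying flat; origin on the counter under its middle.
- pliers: bystander; leave it alone. pliers with orange handles lying flat, about 190 mm long; origin on the counter under their middle.
Mind the look-alikes: they are no part of the job. Leave any orange or yellow look-alike of the breaker3 alone.

How it is judged (in metres and radians):
On the way, in this order (a step that is already met when the one before it is completed fails the run):
1. every breaker is inside the case (x of breaker1 in the frame of case between -0.065 and 0.065 m and y of breaker1 in the frame of case between -0.145 and 0.145 m and z of breaker1 in the frame of case between 0.04 and 0.115 m and x of breaker2 in the frame of case between -0.065 and 0.065 m and y of breaker2 in the frame of case between -0.145 and 0.145 m and z of breaker2 in the frame of case between 0.04 and 0.115 m and x of breaker3 in the frame of case between -0.065 and 0.065 m and y of breaker3 in the frame of case between -0.145 and 0.145 m and z of breaker3 in the frame of case between 0.04 and 0.115 m and x of breaker4 in the frame of case between -0.065 and 0.065 m and y of breaker4 in the frame of case between -0.145 and 0.145 m and z of breaker4 in the frame of case between 0.04 and 0.115 m), for 0.2 s.
2. the lid is shut (all of step 1 and value of joint lid below 0.03 rad), for 0.2 s.
3. the bail's bar lies in the keeper's groove (value of joint lid below 0.03 rad and x of bail_bar in the frame of keeper_groove between -0.009 and 0.009 m and z of bail_bar in the frame of keeper_groove between -0.003 and 0.0065 m), for 0.2 s.
4. the lever is pressed home with the bail hooked (all of step 3 and value of joint lever below 0.08 rad), for 0.2 s.
5. the trigger is squeezed in (value of joint trigger above 0.15 rad), for 0.1 s.
6. the trigger is let go (value of joint trigger below 0.03 rad), for 0.2 s.
At the end, for the whole second after the job is handed in: All breakers present lie at rest inside the case, the lid is shut (below 0.03 rad), the bail's bar lies in the keeper's groove (within 9 mm of its middle, under 6.5 mm above its floor), the lever is home (below 0.08 rad) and the trigger is out (below 0.03 rad) (all of step 1 and all of step 4 and value of joint trigger below 0.03 rad and linear speed of each of breaker1, breaker2, breaker3, breaker4 below 0.03 m/s); the robot touches nothing.
It fails at once if the trigger is squeezed before the case is latched (value of joint trigger above 0.1 rad and value of joint lever above 0.3 rad).
It fails at once if a bystander is moved by more than 50 mm (distance of any of tape, plant, mug, meter, screwdriver, pliers from where it was at the start of the episode above 0.05 m).
Of breaker1, breaker2, breaker3, breaker4 only 3 to 4 are there at a start; the rules pass over those that are not, and their reading is None.
At some moment in a run one of breaker1, breaker2, breaker3, breaker4 may be knocked a few centimetres aside while the robot is not near it.
Once in a run the grip may slacken for a moment while it holds something.
It also fails if it takes over 200 s, if anything falls off the work surface, if the arm or the gripper's body presses on something with over 40 N, if the wrist force passes 120 N, or if a joint passes its speed limit or range.

### The arm

A 6-joint arm with a two-finger parallel gripper is mounted at the origin on the work surface. World frame = base frame: x ahead of the robot, y to its left, z up, the work surface at z = 0. Lengths are in mm, angles in rad, forces in N, time in s.
With the tool pointing down it reaches from about 275 to 1000 mm from the base axis. Payload 8.4 kg.
Tool frame: the origin (TCP) lies midway between the tips of the shut fingers; the grasp point (between the pads) lies 19 mm behind it; z points along the fingers, y is the line along which they close (so a half turn about z gives the same grasp; the last joint's range is limited). The gripper opens to 85 mm and grips with 20 to 120 N. Pads are 22 mm wide; open, the fingers measure 114 mm over their backs; the gripper's body (76 mm by 85 mm) begins 54 mm behind the grasp point. The pads swing forward as they close: fully open they stand 13 mm farther back than shut.
Start: joints at [1.203, 0.353, 1.633, -0, 1.155, -0.002], TCP at [223.559, 583.651, 205.281] pointing down, gripper open.
Joint ranges: [-2.63, 2.63], [-0.92, 2.1], [0.06, 2.66], [-1.3, 4.44], [0, 2.69], [-3.02, 3.02]. Speed limits (rad/s): [2.22, 2.22, 2.79, 3.14, 3.14, 3.14].

### API

Orientations are given as [roll, pitch, yaw] about the fixed x, y, z axes, in that order (R = Rz(yaw) Ry(pitch) Rx(roll)).
In Python, from rig import telemetry, optics, r gives the robot as it stands.
- The arm moves only by the tool play_rows, never from a script. Its arguments are lists of equal length, an entry for each row: "dp": the shift along the tool's x, y, z in units of 40 mm (1.0 is 40 mm), a list of three; "rot": the turn, a rotation vector about the tool's x, y, z in units of 6 degrees (1.0 is 6 degrees), a list of three. In form: {"dp": [[tx, ty, tz], ...], "rot": [[ax, ay, az], ...]}. A call has 1 to 5 rows; each row is the pose to reach, as a shift and turn from the pose commanded when the call began, along the tool's axes at that moment; what a row does not reach only later rows make up. A row lasts 1/12 s, in which the tool goes at most 41.7 mm and 7.16 degrees, less where a joint would pass 70% of its speed; a pose out of reach is approached as far as the arm can. A call with a gripper value outside its range is refused whole. "fingers" is the opening, from 0 (shut) to 1 (fully open), set as the call begins (left out, the last holds). The fingers move at their own pace and stop on an object; "grip_force" is the grip in N (left out, the last holds). Time passes only in rows, so rows that repeat a pose let the fingers close. It gives the time, the measured TCP pose, the force, the opening and the grip force at its end, in the units of the state.
- telemetry.sense(): the state, without advancing time (a new reading comes with each control period).
- optics.grab_frame(name): name is "scene" or "top" or "wrist"; returns a dict with "color" (480x640x3 uint8, red, green, blue), "mtx" (3x3 intrinsics, pixels), "D" ([k1, k2, p1, p2, k3] as OpenCV has them; the pictures are not rectified), "R" (3x3) and "t" (3): a world point X has camera coordinates R X + t; the wrist camera has in their place "mount" (4x4, takes a point from camera to tool coordinates, whose origin is the TCP and whose axes are the flange's). Camera axes: x right, y down, z forward; pixel columns grow to the right and rows downward; lengths in mm; the calibration is good to about 2 mm. A picture is of the moment at which its call begins: read the wrist's pose just before it. There is no depth.
- r.sign_off(): hands the job in; it is judged then, once.
The state is a dict: "clock": time; "qpos": joint angles; "qvel": joint speeds; "joint_efforts": joint torques, N m; "eef_pos": TCP position; "tcp_rot": TCP orientation; "contact_force": force on the tool from outside, world axes, zero at the start; "wrist_torque": the same for the moment, N m; "opening": opening from 0.0 (shut) to 1.0 (fully open); "grasp_force": force on a finger pad.
Only numpy, scipy, OpenCV 4.12 (cv2) and the standard library are available. Lean on these libraries where they do the work, as an engineer would, in place of code of your own. Each camera call takes 0.05 s, during which the arm holds its last target. There are 200 camera calls.

## Working session

There is one attempt and no reset: what is moved stays moved. The work goes in short steps, Python scripts to look and compute and a tool call to move; the robot and the scene stay as the last step left them, time stands still between calls to the robot, and variables do not carry over. Pictures are saved under pics/ and viewed, at most 14 in all, crops included, and the job is handed in when it is done.

Besides the shell and the picture viewer there is one more tool, called after "Call:" by a JSON object that holds its "fn" and its "kwargs", one argument or row to a line. play_rows: Moves the arm, as the interface text tells. Its arguments: {"type":"object","properties":{"dp":{"type":"array"},"rot":{"type":"array"},"fingers":{"type":"number"},"grip_force":{"type":"number"}},"required":["dp","rot"]}

```bash
ls; mkdir -p pics
python3 - <<'E'
from rig import telemetry, optics, r
import cv2,json
s=telemetry.sense(); print(s)
for n in ("scene","top","wrist"):
    f=optics.grab_frame(n); cv2.imwrite(f"pics/{n}0.png",f["color"][:,:,::-1])
    print(n,{k:(v.tolist() if hasattr(v,'tolist') else v) for k,v in f.items() if k!="color"})
E
```

```text
pics
{'clock': 0.0, 'qpos': array([ 1.20259710e+00,  3.53645412e-01,  1.63417448e+00, -1.20219855e-06,
        1.15520957e+00, -2.38528150e-03]), 'qvel': array([ 9.51119868e-05, -4.15251180e-04,  2.57303598e-03,  1.47689219e-04,
        1.68709179e-03,  1.94753620e-04]), 'joint_efforts': array([-4.46702703e-03, -6.05250192e+01, -3.42065012e+01, -2.64511609e-04,
        9.39606805e-03,  8.49110990e-06]), 'eef_pos': array([223.36560429, 583.14424486, 204.54616435]), 'tcp_rot': array([-3.14015585e+00, -2.32800699e-06,  2.77577919e+00]), 'contact_force': array([ 0.73432654, -0.25432399, -0.8452351 ]), 'wrist_torque': array([ 0.00384954, -0.00398805, -0.00714533]), 'grasp_force': 0.0, 'opening': 1.0025156911700195}
scene {'mtx': [[479.62764430209336, 0.0, 315.319023649946], [0.0, 479.62764430209336, 240.34247198320935], [0.0, 0.0, 1.0]], 'D': [-0.0903993758229703, 0.0, 0.0, 0.0, 0.0], 'R': [[-0.898920762230109, 0.43793819187888017, -0.012312730221085224], [0.3765481570594833, 0.7579339306632245, -0.5326796806379056], [-0.2239485401755207, -0.4834731604166371, -0.8462273657298031]], 't': [
[... 277 characters left out ...]
7425506, 0.003462504856937904], [-0.9868674987128307, 0.015720383195601186, -0.16076507561178993], [0.16068781711644237, -0.006068270486852507, -0.9869866268210785]], 't': [29.669960306493902, 560.8248898382705, 1207.2592107672099]}
wrist {'mtx': [[426.4216472491787, 0.0, 314.1532368769485], [0.0, 426.4216472491787, 240.00495275472883], [0.0, 0.0, 1.0]], 'D': [-0.05096173505539444, 0.0, 0.0, 0.0, 0.0], 'mount': [[0.000734684328216308, -0.9561267007658849, -0.2929525427803634, 73.58803677592226], [0.9999990082123316, 0.001054459382659584, -0.0009336432736590815, -0.24892174128265943], [0.0012015878203446683, -0.2929515663005629, 0.9561265271859974, -169.58567231419374], [0.0, 0.0, 0.0, 1.0]]}
```

View pics/top0.png

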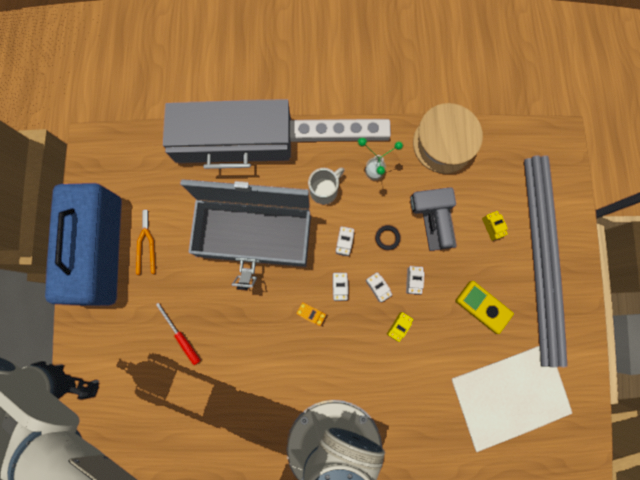

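View pics/scene0.png

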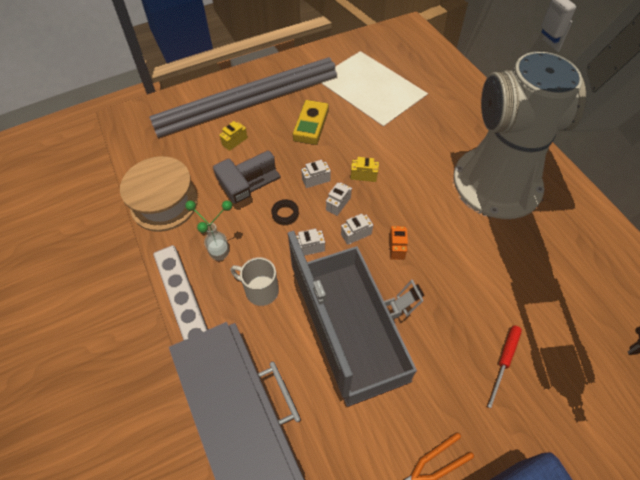

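The top view shows four white breakers at (345,240), (341,287), (379,287) and (416,280). Things that could be mistaken for them are the orange look-alike (311,314), the yellow ones (401,326) and (497,225), the white mug (324,186) and the power strip (340,130). The case is at about (250,225) with its lid open away from the robot, its latch at (246,275), and the scanner at (437,220). I choose the four white ones and measure them from both views.

```bash
cat > h.py <<'E'
import numpy as np, cv2
from scipy.spatial.transform import Rotation as Ro
from rig import telemetry, optics, r
def grab(n,save=None):
    s=telemetry.sense(); f=optics.grab_frame(n)
    if n=="wrist":
        T=np.eye(4); T[:3,:3]=Ro.from_euler('xyz',s['tcp_rot']).as_matrix(); T[:3,3]=s['eef_pos']
        C=T@f['mount']; f['R']=C[:3,:3].T; f['t']=-f['R']@C[:3,3]
    if save: cv2.imwrite(f"pics/{save}.png",f["color"][:,:,::-1])
    return f
def rays(f,uv):
    p=cv2.undistortPoints(np.array(uv,float).reshape(-1,1,2),f['mtx'],np.array(f['D'])).reshape(-1,2)
    d=np.c_[p,np.ones(len(p))]@f['R']; c=-f['R'].T@f['t']
    return c,d/np.linalg.norm(d,axis=1)[:,None]
def onz(f,uv,z):
    c,d=rays(f,uv); return c+d*((z-c[2])/d[:,2])[:,None]
def tri(obs):  # list of (frame, uv) -> point, residual mm
    A=[];b=[]
    for f,uv in obs:
        c,d=rays(f,[uv]); P=np.eye(3)-np.outer(d[0],d[0]); A.append(P); b.append(P@c)
    x=np.linalg.lstsq(np.vstack(A),np.hstack(b),rcond=None)[0]
    return x,[round(float(np.linalg.norm(P@x-q)),1) for P,q in zip(A,b)]
def proj(f,X):
    return cv2.projectPoints(np.array(X,float).reshape(-1,3),cv2.Rodrigues(f['R'])[0],f['t'],f['mtx'],np.array(f['D']))[0].reshape(-1,2)
def white(f,lo=150):
    hsv=cv2.cvtColor(f['color'],cv2.COLOR_RGB2HSV)
    return cv2.inRange(hsv,(0,0,lo),(179,60,255))
def blobs(m,amin,amax):
    n,l,st,ce=cv2.connectedComponentsWithStats(cv2.morphologyEx(m,cv2.MORPH_CLOSE,np.ones((5,5),np.uint8)))
    return [(ce[i],st[i,4],l==i) for i in range(1,n) if amin<st[i,4]<amax]
def toggle(f,box):  # darkest blob centroid in box u0,v0,u1,v1
    u0,v0,u1,v1=box; g=f['color'][v0:v1,u0:u1].max(2)
    return g
E
python3 - <<'E'
from h import *
for n,a in(("top",(150,900)),("scene",(150,1200))):
    f=grab(n)
    for c,ar,l in blobs(white(f),*a):
        pts=onz(f,np.argwhere(l)[:,::-1],40)[:,:2].astype(np.float32)
        rc=cv2.minAreaRect(pts)
        print(n,c.round(1),ar,"at z30",onz(f,[c],30)[0].round(0),np.round(rc[0]),np.round(rc[1]),round(rc[2]))
f=cv2.imread("pics/top0.png"); cv2.imwrite("pics/topc.png",cv2.resize(f[170:350,180:480],None,fx=2.66,fy=2.66,interpolation=cv2.INTER_CUBIC))
E
```

```text
top [229.  163.6] 157 at z30 [789. 283.  30.] [795. 288.] [129.  36.] 90
top [372.8 167.9] 160 at z30 [ 769. -127.   30.] [ 770. -127.] [36. 57.] 79
top [325.4 183.8] 478 at z30 [724.   9.  30.] [727.  10.] [96. 81.] 89
top [219.8 183.9] 172 at z30 [729. 308.  30.] [729. 322.] [192.  17.] 86
top [344.6 240.1] 371 at z30 [562. -41.  30.] [561. -41.] [39. 73.] 78
top [244.4 266.8] 177 at z30 [493. 235.  30.] [480. 235.] [50. 84.] 80
top [416.  279.8] 373 at z30 [ 449. -234.   30.] [ 449. -233.] [39. 73.] 88
top [339.8 286. ] 392 at z30 [436. -25.  30.] [436. -26.] [38. 70.] 89
top [379.3 286.6] 386 at z30 [ 433. -133.   30.] [ 433. -131.] [73. 40.] 32
top [336.3 408.4] 616 at z30 [112. -10.  30.] [115. -15.] [160.  42.] 89
scene [518.   83.5] 429 at z30 [-289. -280.   30.] [-299. -279.] [295.  91.] 57
scene [314.2 168.3] 262 at z30 [ 447. -247.   30.] [ 449. -238.] [46. 70.] 85
scene [467.1 191.2] 336 at z30 [119.   4.  30.] [125.   1.] [ 38. 134.] 2
scene [337.3 193.9] 293 at z30 [ 431. -140.   30.] [ 434. -134.] [71. 40.] 32
scene [355.9 224. ] 335 at z30 [433. -35.  30.] [436. -30.] [72. 42.] 0
scene [310.5 237.1] 266 at z30 [552. -51.  30.] [557. -45.] [44. 63.] 78
scene [216.1 244.7] 244 at z30 [ 770. -134.   30.] [ 771. -128.] [42. 53.] 18
scene [256.  277.6] 397 at z30 [716.  -6.  30.] [714. -11.] [81. 90.] 87
scene [281.1 391.1] 217 at z30 [771. 263.  30.] [781. 267.] [ 35. 129.] 0
```

View pics/topc.png

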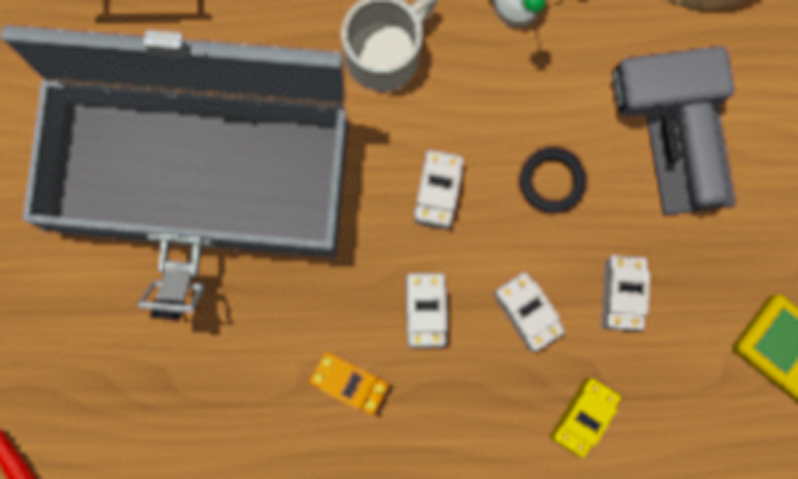

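The crop confirms four off-white breakers with black toggles. The orange one at crop (350,385) and the yellow one at (587,418) are the look-alikes. Next I triangulate the case rim and the breakers.

Run:
```python
from h import *
t=grab("top"); s=grab("scene")
for n,a,b in [("rimR",(305.2,263.2),(357,251)),("rimL",(190.5,252),(412,374)),("A",(344.6,240.1),(310.5,237.1)),("B",(339.8,286),(355.9,224)),("C",(416,279.8),(314.2,168.3)),("D",(379.3,286.6),(337.3,193.9))]:
    x,e=tri([(t,a),(s,b)]); print(n,x.round(1),e, onz(t,[a],120)[0].round(1),onz(s,[b],120)[0].round(1))
```

```text
rimR [491.8  66.8  94.8] [1.5, 1.5] [490.1  65.  120. ] [499.4  80.3 120. ]
rimL [527.7 365.5  96.3] [1.6, 1.6] [523.2 359.9 120. ] [536.1 368.7 120. ]
A [558.3 -39.6  50.4] [1.2, 1.2] [547.9 -36.4 120. ] [575.4   2.  120. ]
B [437.  -26.   43.8] [1.9, 1.9] [430.9 -21.6 120. ] [467.2  16.1 120. ]
C [ 450.4 -233.1   44.5] [2.6, 2.6] [ 442.9 -215.6  120. ] [ 479.7 -176.1  120. ]
D [ 433.6 -132.8   39.5] [1.7, 1.7] [ 427.5 -121.4  120. ] [465.3 -79.7 120. ]
```

Call:
{"fn": "play_rows", "kwargs": {
  "dp": [
    [0,0,-1],
    [0,0,-1.5],
    [0,0,-1.5],
    [0,0,-1.5],
    [0,0,-1.5]
  ],
  "rot": [
    [0,0,0],
    [0,0,0],
    [0,0,0],
    [0,0,0],
    [0,0,0]
  ]
}}

```text
clock: 0.77
eef_pos: [223.4, 583.2, 264.6]
tcp_rot: [-3.141, -0.0, 2.776]
contact_force: [0.7, -0.9, -1.4]
opening: 1.001
grasp_force: 0.0
```

Call:
{"fn": "play_rows", "kwargs": {
  "dp": [
    [-0.59,-0.64,0],
    [-1.18,-1.27,0],
    [-1.77,-1.9,0],
    [-2.36,-2.54,0],
    [-2.95,-3.18,0]
  ],
  "rot": [
    [0,0,0],
    [0,0,0],
    [0,0,0],
    [0,0,0],
    [0,0,0]
  ]
}}

```text
clock: 1.18
eef_pos: [288.0, 420.4, 263.7]
tcp_rot: [-3.139, -0.0, 2.776]
contact_force: [0.9, 0.3, -0.4]
opening: 0.997
grasp_force: 0.0
```

Call:
{"fn": "play_rows", "kwargs": {
  "dp": [
    [-0.59,-0.64,0],
    [-1.18,-1.27,0],
    [-1.77,-1.9,0],
    [-2.36,-2.54,0],
    [-2.95,-3.18,0]
  ],
  "rot": [
    [0,0,0],
    [0,0,0],
    [0,0,0],
    [0,0,0],
    [0,0,0]
  ]
}}

```text
clock: 1.6
eef_pos: [352.5, 259.6, 264.0]
tcp_rot: [-3.14, -0.001, 2.776]
contact_force: [0.5, -0.8, 0.1]
opening: 0.999
grasp_force: 0.0
```

Call:
{"fn": "play_rows", "kwargs": {
  "dp": [
    [-0.59,-0.64,0],
    [-1.18,-1.27,0],
    [-1.77,-1.9,0],
    [-2.36,-2.54,0],
    [-2.95,-3.18,0]
  ],
  "rot": [
    [0,0,0],
    [0,0,0],
    [0,0,0],
    [0,0,0],
    [0,0,0]
  ]
}}

```text
clock: 2.02
eef_pos: [417.1, 98.8, 264.2]
tcp_rot: [-3.141, -0.002, 2.776]
contact_force: [0.9, 0.4, 0.7]
opening: 1.006
grasp_force: 0.0
```

Call:
{"fn": "play_rows", "kwargs": {
  "dp": [
    [-0.59,-0.64,0],
    [-1.18,-1.27,0],
    [-1.77,-1.9,0],
    [-2.36,-2.54,0],
    [-2.95,-3.18,0]
  ],
  "rot": [
    [0,0,-0.7],
    [0,0,-1.4],
    [0,0,-2.1],
    [0,0,-2.8],
    [0,0,-3.5]
  ]
}}

```text
clock: 2.43
eef_pos: [481.8, -62.0, 264.0]
tcp_rot: [3.141, -0.002, -3.137]
contact_force: [0.2, 0.5, -0.1]
opening: 1.004
grasp_force: 0.0
```

Call:
{"fn": "play_rows", "kwargs": {
  "dp": [
    [0,0,0],
    [0,0,0],
    [0,0,0]
  ],
  "rot": [
    [0,0,0],
    [0,0,0],
    [0,0,0]
  ]
}}

```text
clock: 2.68
eef_pos: [481.4, -60.1, 264.1]
tcp_rot: [3.141, -0.002, 3.141]
contact_force: [0.6, 0.8, 0.1]
opening: 1.003
grasp_force: 0.0
```

```bash
cat >> h.py <<'E'
def breakers(f,a0,a1,z=50,lo=140):
    out=[]
    for c,ar,l in blobs(white(f,lo),a0,a1):
        m=l.astype(np.uint8)*255
        cnt=max(cv2.findContours(m,cv2.RETR_EXTERNAL,cv2.CHAIN_APPROX_NONE)[0],key=len)
        hull=cv2.fillPoly(np.zeros_like(m),[cv2.convexHull(cnt)],255)
        dark=((f['color'].max(2)<70)&(cv2.erode(hull,np.ones((5,5)))>0)).astype(np.uint8)
        if dark.sum()<8: continue
        n,l2,st,ce=cv2.connectedComponentsWithStats(dark); i=1+np.argmax(st[1:,4])
        rc=cv2.minAreaRect(onz(f,np.argwhere(l)[:,::-1],z)[:,:2].astype(np.float32))
        (w,h),a=rc[1],rc[2]; a=a if w>h else a-90
        a=(a+90)%180-90
        out.append((ce[i],onz(f,[ce[i]],59)[0],np.array(rc[0]),np.sort(rc[1]),a))
    return out
E
python3 - <<'E'
from h import *
t=grab("top"); w=grab("wrist","w1")
T=breakers(t,250,500); W=breakers(w,1500,20000)
for tg,p,c,sz,a in W:
    print("W",tg.round(),p.round(1),c.round(1),sz.round(),round(a,1))
    for q in T:
        if np.linalg.norm(q[1]-p)<25: x,e=tri([(t,q[0]),(w,tg)]); print("   tri",x.round(1),e)
for q in T: print("T",q[0].round(),q[1].round(1),round(q[4],1))
E
```

```text
W [355. 149.] [439.5 -25.5  59. ] [435.1 -23.7] [37. 70.] 0.8
W [335. 283.] [564.8 -41.   59. ] [558.6 -39. ] [38. 71.] -12.1
```

View pics/w1.png

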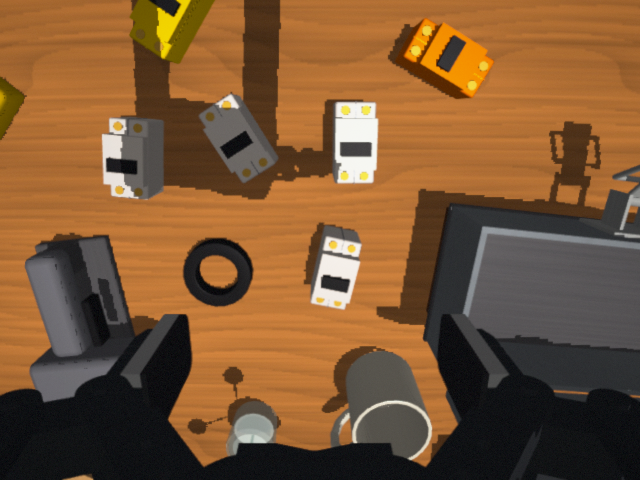

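The wrist view shows breaker A's toggle at (335,283) and B's at (355,149), both white. D at (237,145) and C at (122,165) are in the arm's shadow. The look-alikes are at the top (orange (452,58), yellow (170,20)). I take B first.

Call:
{"fn": "play_rows", "kwargs": {
  "dp": [
    [0.4,0.3,0.6],
    [0.8,0.6,1.3],
    [1.13,0.88,2.1],
    [1.13,0.88,3.0],
    [1.13,0.88,3.9]
  ],
  "rot": [
    [0,0,0],
    [0,0,0],
    [0,0,0],
    [0,0,0],
    [0,0,0]
  ],
  "fingers": 1.0
}}

```text
clock: 3.2
eef_pos: [436.3, -23.5, 108.6]
tcp_rot: [3.142, 0.002, -3.139]
contact_force: [0.8, -0.6, 0.2]
opening: 0.999
grasp_force: 0.0
```

Call:
{"fn": "play_rows", "kwargs": {
  "dp": [
    [0,0,0.8],
    [0,0,1.5],
    [0,0,2.1],
    [0,0,2.32],
    [0,0,2.32]
  ],
  "rot": [
    [0,0,0],
    [0,0,0],
    [0,0,0],
    [0,0,0],
    [0,0,0]
  ]
}}

```text
clock: 3.62
eef_pos: [435.3, -24.2, 15.0]
tcp_rot: [3.141, -0.004, -3.14]
contact_force: [-0.3, 0.2, 0.1]
opening: 1.003
grasp_force: 0.0
```

Call:
{"fn": "play_rows", "kwargs": {
  "dp": [
    [0,0,0],
    [0,0,0],
    [0,0,0],
    [0,0,0],
    [0,0,0]
  ],
  "rot": [
    [0,0,0],
    [0,0,0],
    [0,0,0],
    [0,0,0],
    [0,0,0]
  ],
  "fingers": 0.2,
  "grip_force": 60
}}

```text
clock: 4.03
eef_pos: [438.1, -25.1, 17.9]
tcp_rot: [3.141, 0.002, -3.141]
contact_force: [-1.9, 1.7, 12.4]
opening: 0.404
grasp_force: 58.4
```

Call:
{"fn": "play_rows", "kwargs": {
  "dp": [
    [0,0,0],
    [0,0,0],
    [0,0,0],
    [0,0,0],
    [0,0,0]
  ],
  "rot": [
    [0,0,0],
    [0,0,0],
    [0,0,0],
    [0,0,0],
    [0,0,0]
  ]
}}

```text
clock: 4.45
eef_pos: [438.2, -25.1, 17.9]
tcp_rot: [3.141, 0.002, -3.141]
contact_force: [-2.0, 2.4, 12.2]
opening: 0.406
grasp_force: 58.5
```

Call:
{"fn": "play_rows", "kwargs": {
  "dp": [
    [0,0,-0.5],
    [0,0,-1.3],
    [0,0,-2.2],
    [0,0,-3.1],
    [0,0.3,-4.0]
  ],
  "rot": [
    [0,0,0],
    [0,0,0],
    [0,0,0],
    [0,0,0],
    [0,0,0]
  ]
}}

```text
clock: 4.87
eef_pos: [436.5, -14.1, 178.6]
tcp_rot: [-3.141, 0.0, 3.141]
contact_force: [1.6, -0.3, -3.5]
opening: 0.401
grasp_force: 62.1
```

Call:
{"fn": "play_rows", "kwargs": {
  "dp": [
    [-0.2,0.9,-0.4],
    [-0.3,1.8,-0.8],
    [-0.4,2.7,-1.3],
    [-0.5,3.6,-1.8],
    [-0.6,4.4,-2.2]
  ],
  "rot": [
    [0,0,0.2],
    [0,0,0.4],
    [0,0,0.6],
    [0,0,0.8],
    [0,0,1.06]
  ]
}}

```text
clock: 5.28
eef_pos: [460.8, 164.9, 266.7]
tcp_rot: [3.141, 0.002, 3.03]
contact_force: [0.5, 0.1, -1.8]
opening: 0.405
grasp_force: 62.1
```

Call:
{"fn": "play_rows", "kwargs": {
  "dp": [
    [0,0,0],
    [0,0,0],
    [0,0,0]
  ],
  "rot": [
    [0,0,0],
    [0,0,0],
    [0,0,0]
  ]
}}

```text
clock: 5.53
eef_pos: [460.2, 162.4, 264.2]
tcp_rot: [-3.141, -0.001, 3.032]
contact_force: [-0.1, -1.3, -2.3]
opening: 0.405
grasp_force: 62.1
```

Run:
```python
from h import *
w=grab("wrist","w2"); import pickle; pickle.dump(w,open("w2.pkl","wb"))
s=telemetry.sense(); print(s['opening'],s['grasp_force'],s['eef_pos'])
```

```text
0.4024628399938825 62.0565644139424 [460.07976531 161.94002639 263.87698802]
```

View pics/w2.png

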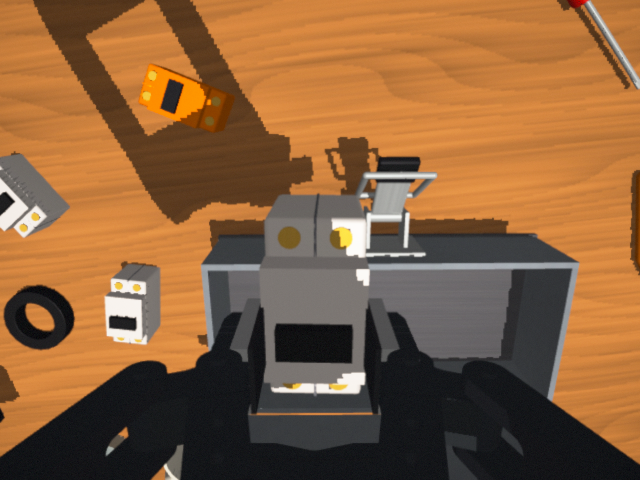

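The wrist view shows the breaker held between the fingers. The case's front rim runs from (204,266) to (577,264), and the latch is at (392,195) with its bail fallen outward.

Run:
```python
from h import *
import pickle; w=pickle.load(open("w2.pkl","rb")); t=grab("top")
P=onz(w,[(204,266),(577,264)],120); print(P.round(1))
for a,b in [((204,266),(305.2,263.2)),((577,264),(190.5,252))]: print([np.round(v,1) for v in tri([(w,a),(t,b)])])
d=P[1]-P[0]; L=np.linalg.norm(d); d/=L; yaw=np.arctan2(-d[0],d[1]); ex=np.array([np.cos(yaw),np.sin(yaw),0]); c=P.mean(0)+70*ex
print(L,yaw,c)
ey=d
for y in (-96,-32,32,96): print(y,(c-5*ex+ey*y).round(1))
```

```text
[[494.2  70.5 120. ]
 [524.7 365.5 120. ]]
[array([493.5,  67. , 114. ]), array([3.2, 3.2])]
[array([520.7, 357.6, 131.3]), array([1.3, 1.3])]
296.61774391655126 -0.10315853502461193 [579.08878072 210.82112858 120.        ]
-96 [564.2 115.8 120. ]
-32 [570.8 179.5 120. ]
32 [577.4 243.2 120. ]
96 [584.  306.8 120. ]
```

Call:
{"fn": "play_rows", "kwargs": {
  "dp": [
    [-0.8,-0.3,0],
    [-1.6,-0.6,0],
    [-2.3,-0.85,0.3],
    [-2.69,-0.94,0.9],
    [-2.69,-0.94,1.7]
  ],
  "rot": [
    [0,0,0],
    [0,0,0],
    [0,0,0],
    [0,0,0],
    [0,0,0]
  ]
}}

```text
clock: 6.05
eef_pos: [568.2, 111.1, 197.1]
tcp_rot: [3.141, 0.005, 3.028]
contact_force: [-0.5, -0.1, -2.7]
opening: 0.403
grasp_force: 62.1
```

Call:
{"fn": "play_rows", "kwargs": {
  "dp": [
    [0,0,0.8],
    [0,0,1.6],
    [0,0,2.3],
    [0,0,2.8],
    [0,0,3.0]
  ],
  "rot": [
    [0,0,0],
    [0,0,0],
    [0,0,0],
    [0,0,0],
    [0,0,0]
  ]
}}

```text
clock: 6.47
eef_pos: [561.0, 111.7, 72.8]
tcp_rot: [-3.14, -0.006, 3.03]
contact_force: [-0.3, 0.8, -2.0]
opening: 0.403
grasp_force: 62.0
```

Call:
{"fn": "play_rows", "kwargs": {
  "dp": [
    [0,0,0.1],
    [0,0,0.2],
    [0,0,0.2]
  ],
  "rot": [
    [0,0,0],
    [0,0,0],
    [0,0,0]
  ]
}}

```text
clock: 6.72
eef_pos: [564.2, 113.3, 68.9]
tcp_rot: [3.141, 0.001, 3.031]
contact_force: [-0.2, 0.3, -2.2]
opening: 0.4
grasp_force: 62.0
```

Call:
{"fn": "play_rows", "kwargs": {
  "dp": [
    [0,0,0.05],
    [0,0,0.08],
    [0,0,0.08]
  ],
  "rot": [
    [0,0,0],
    [0,0,0],
    [0,0,0]
  ]
}}

```text
clock: 6.97
eef_pos: [564.2, 113.8, 66.0]
tcp_rot: [3.141, 0.001, 3.031]
contact_force: [0.5, -0.5, -2.6]
opening: 0.402
grasp_force: 62.0
```

Call:
{"fn": "play_rows", "kwargs": {
  "dp": [
    [0,0,0],
    [0,0,0],
    [0,0,0],
    [0,0,-0.3],
    [0,0,-0.8]
  ],
  "rot": [
    [0,0,0],
    [0,0,0],
    [0,0,0],
    [0,0,0],
    [0,0,0]
  ],
  "fingers": 0.56
}}

```text
clock: 7.38
eef_pos: [562.4, 113.4, 96.6]
tcp_rot: [-3.141, -0.003, 3.031]
contact_force: [-0.5, -0.2, -0.1]
opening: 0.561
grasp_force: 0.0
```

Call:
{"fn": "play_rows", "kwargs": {
  "dp": [
    [0,0,-0.8],
    [0,0,-1.6],
    [0,0,-2.4],
    [0,-0.3,-2.7],
    [0,-0.9,-2.7]
  ],
  "rot": [
    [0,0,0],
    [0,0,0],
    [0,0,0],
    [0,0,0],
    [0,0,0]
  ]
}}

```text
clock: 7.8
eef_pos: [562.4, 79.3, 210.2]
tcp_rot: [3.139, 0.007, 3.033]
contact_force: [-0.4, -0.8, -1.1]
opening: 0.561
grasp_force: 0.0
```

Call:
{"fn": "play_rows", "kwargs": {
  "dp": [
    [-0.1,-0.9,0],
    [-0.2,-1.8,0],
    [-0.3,-2.6,0],
    [-0.34,-2.9,0],
    [-0.34,-2.9,0]
  ],
  "rot": [
    [0,0,0.3],
    [0,0,0.6],
    [0,0,0.9],
    [0,0,0.95],
    [0,0,0.95]
  ],
  "fingers": 1.0
}}

```text
clock: 8.22
eef_pos: [560.4, -41.6, 205.8]
tcp_rot: [-3.141, 0.0, 2.929]
contact_force: [-0.1, 0.1, 0.5]
opening: 1.002
grasp_force: 0.0
```

```bash
cat > look.py <<'E'
from h import *
import sys
w=grab("wrist"); t=grab("top"); s=telemetry.sense()
print(s['eef_pos'].round(1),s['tcp_rot'].round(3))
for tg,p,c,sz,a in breakers(w,1200,30000,46,int(sys.argv[1]) if len(sys.argv)>1 else 140): print("W",tg.round(),"tog",p.round(1),"rect",c.round(1),sz.round(),round(a,1))
for c,ar,l in blobs(white(t,140),200,500): print("T",c.round(),onz(t,[c],40)[0].round(0))
E
python3 look.py
```

```text
[560.4 -38.9 205.5] [ 3.141 -0.     2.931]
W [157.  66.] tog [ 435.4 -128.    59. ] rect [ 433.5 -130.8] [39. 72.] 32.0
W [ 33. 125.] tog [ 453.3 -231.    59. ] rect [ 449.3 -233.7] [45. 71.] -5.7
W [546. 186.] tog [577.7 133.3  59. ] rect [586.  147.4] [121. 174.] -6.2
W [552. 186.] tog [578.8 138.1  59. ] rect [573.4 141.2] [51. 83.] -6.0
W [442. 373.] tog [723.9  35.5  59. ] rect [750.4   1.4] [84. 92.] 8.2
T [218. 184.] [726. 312.  40.]
T [286. 238.] [570. 119.  40.]
```

```bash
python3 look.py 75
python3 - <<'E'
from h import *
w=grab("wrist","w3"); print(proj(w,[[560,-39.5,50]]))
E
```

```text
[560.5 -37.9 205.4] [ 3.141 -0.     2.933]
W [153.  67.] tog [ 435.5 -128.1   59. ] rect [ 435.3 -127. ] [43. 79.] 32.2
W [536. 262.] tog [638.  124.9  59. ] rect [588.7 154.4] [139. 181.] -5.3
W [ 29. 126.] tog [ 453.2 -231.    59. ] rect [ 450.1 -224.2] [67. 71.] -5.7
W [313. 217.] tog [564.5 -41.3  59. ] rect [558.5 -39.7] [38. 75.] -12.2
W [ 68. 298.] tog [ 589.3 -253.3   59. ] rect [ 575.6 -264.2] [27. 91.] 7.3
W [ 39. 352.] tog [ 632.2 -299.2   59. ] rect [ 608.4 -328.8] [39. 87.] 6.4
W [444. 367.] tog [718.5  41.2  59. ] rect [723.3   1.9] [ 93. 142.] 3.5
W [ 27. 393.] tog [ 670.1 -328.6   59. ] rect [ 672.8 -309.5] [ 35. 117.] -83.3
T [218. 184.] [726. 312.  40.]
T [286. 238.] [570. 119.  40.]
[[312.9417791  208.12193859]]
```

View pics/w3.png

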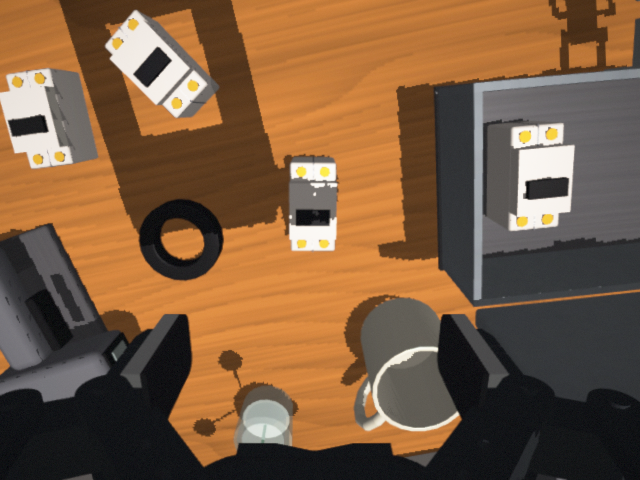

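Breaker A is straight below at (313,205), and B lies in the case at (545,178), upright. Descend on A.

Call:
{"fn": "play_rows", "kwargs": {
  "dp": [
    [0,-0.05,0.9],
    [0,-0.05,1.8],
    [0,-0.05,2.7],
    [0,-0.05,3.6],
    [0,-0.05,4.3]
  ],
  "rot": [
    [0,0,0],
    [0,0,0],
    [0,0,0],
    [0,0,0],
    [0,0,0]
  ]
}}

```text
clock: 8.88
eef_pos: [559.2, -39.5, 30.9]
tcp_rot: [-3.142, -0.002, 2.934]
contact_force: [-0.2, 0.3, -0.6]
opening: 0.997
grasp_force: 0.0
```

Call:
{"fn": "play_rows", "kwargs": {
  "dp": [
    [0,0,0.2],
    [0,0,0.33],
    [0,0,0.33]
  ],
  "rot": [
    [0,0,0],
    [0,0,0],
    [0,0,0]
  ]
}}

```text
clock: 9.13
eef_pos: [560.3, -40.2, 20.0]
tcp_rot: [-3.142, -0.001, 2.933]
contact_force: [-0.5, -0.4, -0.1]
opening: 0.998
grasp_force: 0.0
```

Call:
{"fn": "play_rows", "kwargs": {
  "dp": [
    [0,0,0],
    [0,0,0],
    [0,0,0],
    [0,0,0],
    [0,0,0]
  ],
  "rot": [
    [0,0,0],
    [0,0,0],
    [0,0,0],
    [0,0,0],
    [0,0,0]
  ],
  "fingers": 0.2
}}

```text
clock: 9.55
eef_pos: [561.1, -40.8, 21.6]
tcp_rot: [3.141, 0.002, 2.932]
contact_force: [-2.0, 1.1, 8.2]
opening: 0.401
grasp_force: 59.0
```

Call:
{"fn": "play_rows", "kwargs": {
  "dp": [
    [0,0,0],
    [0,0,-0.5],
    [0,0,-1.2],
    [0,0,-2.1],
    [0,0,-3.0]
  ],
  "rot": [
    [0,0,0],
    [0,0,0],
    [0,0,0],
    [0,0,0],
    [0,0,0]
  ]
}}

```text
clock: 9.97
eef_pos: [559.2, -40.9, 141.1]
tcp_rot: [-3.141, -0.002, 2.932]
contact_force: [1.3, 0.0, -2.2]
opening: 0.401
grasp_force: 61.3
```

Call:
{"fn": "play_rows", "kwargs": {
  "dp": [
    [0,0,-0.8],
    [0,0,-1.4],
    [0,0,-1.8],
    [0,0,-2.0],
    [0,0,-2.0]
  ],
  "rot": [
    [0,0,-0.3],
    [0,0,-0.6],
    [0,0,-0.9],
    [0,0,-0.98],
    [0,0,-0.98]
  ]
}}

```text
clock: 10.38
eef_pos: [561.0, -41.0, 222.1]
tcp_rot: [3.141, 0.003, 3.034]
contact_force: [0.4, -0.2, -2.6]
opening: 0.397
grasp_force: 61.4
```

Call:
{"fn": "play_rows", "kwargs": {
  "dp": [
    [0.06,0.9,0],
    [0.12,1.8,0],
    [0.18,2.7,0],
    [0.24,3.6,0],
    [0.3,4.5,0]
  ],
  "rot": [
    [0,0,0],
    [0,0,0],
    [0,0,0],
    [0,0,0],
    [0,0,0]
  ]
}}

```text
clock: 10.8
eef_pos: [566.3, 140.7, 218.2]
tcp_rot: [-3.141, -0.002, 3.033]
contact_force: [0.5, -0.8, -2.5]
opening: 0.394
grasp_force: 64.4
```

Call:
{"fn": "play_rows", "kwargs": {
  "dp": [
    [0.04,0.6,0],
    [0.04,0.94,0.3],
    [0.04,0.94,1.1],
    [0.04,0.94,2.0],
    [0.04,0.94,2.9]
  ],
  "rot": [
    [0,0,0],
    [0,0,0],
    [0,0,0],
    [0,0,0],
    [0,0,0]
  ]
}}

```text
clock: 11.22
eef_pos: [569.0, 176.7, 101.3]
tcp_rot: [-3.141, -0.001, 3.034]
contact_force: [0.8, 0.4, -2.1]
opening: 0.398
grasp_force: 64.4
```

Call:
{"fn": "play_rows", "kwargs": {
  "dp": [
    [0,0,0.5],
    [0,0,0.8],
    [0,0,0.93],
    [0,0,0.93],
    [0,0,0.93]
  ],
  "rot": [
    [0,0,0],
    [0,0,0],
    [0,0,0],
    [0,0,0],
    [0,0,0]
  ]
}}

```text
clock: 11.63
eef_pos: [569.8, 176.5, 66.5]
tcp_rot: [-3.141, -0.0, 3.034]
contact_force: [0.3, 0.5, -1.2]
opening: 0.398
grasp_force: 65.9
```

Call:
{"fn": "play_rows", "kwargs": {
  "dp": [
    [0,0,0],
    [0,0,0],
    [0,0,0],
    [0,0,-0.3],
    [0,0,-0.8]
  ],
  "rot": [
    [0,0,0],
    [0,0,0],
    [0,0,0],
    [0,0,0],
    [0,0,0]
  ],
  "fingers": 0.56
}}

```text
clock: 12.05
eef_pos: [568.5, 176.4, 98.0]
tcp_rot: [-3.14, -0.003, 3.034]
contact_force: [0.3, 0.1, 0.9]
opening: 0.556
grasp_force: 0.0
```

Call:
{"fn": "play_rows", "kwargs": {
  "dp": [
    [0,0,-0.8],
    [0,0,-1.6],
    [0,0,-2.4],
    [0.2,-0.3,-2.7],
    [0.4,-0.9,-2.7]
  ],
  "rot": [
    [0,0,0],
    [0,0,0],
    [0,0,0],
    [0,0,0],
    [0,0,0]
  ]
}}

```text
clock: 12.47
eef_pos: [552.9, 144.8, 212.0]
tcp_rot: [3.138, 0.008, 3.036]
contact_force: [0.2, -0.1, -0.3]
opening: 0.564
grasp_force: 0.0
```

Call:
{"fn": "play_rows", "kwargs": {
  "dp": [
    [0.3,-0.9,0],
    [0.6,-1.8,0],
    [0.9,-2.7,0],
    [1.2,-3.6,0],
    [1.5,-4.5,0]
  ],
  "rot": [
    [0,0,0],
    [0,0,0],
    [0,0,0],
    [0,0,0],
    [0,0,0]
  ],
  "fingers": 1.0
}}

```text
clock: 12.88
eef_pos: [470.4, -31.0, 208.0]
tcp_rot: [-3.142, 0.001, 3.035]
contact_force: [0.5, 0.1, -0.8]
opening: 0.999
grasp_force: 0.0
```

Call:
{"fn": "play_rows", "kwargs": {
  "dp": [
    [0.2,-0.6,0],
    [0.4,-1.2,0],
    [0.6,-1.8,0],
    [0.66,-2.4,0],
    [0.66,-2.6,0]
  ],
  "rot": [
    [0,0,-1.1],
    [0,0,-2.2],
    [0,0,-3.3],
    [0,0,-4.4],
    [0,0,-5.3]
  ]
}}

```text
clock: 13.3
eef_pos: [433.1, -132.7, 208.1]
tcp_rot: [-3.14, 0.0, -2.689]
contact_force: [0.1, -0.2, -0.6]
opening: 1.0
grasp_force: 0.0
```

Call:
{"fn": "play_rows", "kwargs": {
  "dp": [
    [0,0,0],
    [0,0,0],
    [0,0,0],
    [0,0,0]
  ],
  "rot": [
    [0,0,-0.5],
    [0,0,-1.05],
    [0,0,-1.05],
    [0,0,-1.05]
  ]
}}

```text
clock: 13.63
eef_pos: [434.0, -130.4, 207.6]
tcp_rot: [-3.141, 0.001, -2.586]
contact_force: [-0.5, 0.3, 0.1]
opening: 1.002
grasp_force: 0.0
```

```bash
python3 look.py 75
```

```text
[ 434.  -130.2  207.3] [-3.141  0.    -2.585]
W [188. 163.] tog [ 453.3 -230.6   59. ] rect [ 446.2 -229.3] [42. 76.] -6.3
W [317. 214.] tog [ 435.4 -128.2   59. ] rect [ 430.2 -131.3] [38. 75.] 31.9
W [ 37. 258.] tog [ 586.1 -302.2   59. ] rect [ 603.8 -322.3] [ 35. 112.] 6.5
W [ 76. 264.] tog [ 573.4 -272.    59. ] rect [ 565.7 -277.9] [25. 89.] 6.9
T [263. 235.] [577. 183.  40.]
T [286. 238.] [570. 119.  40.]
```

Call:
{"fn": "play_rows", "kwargs": {
  "dp": [
    [0.03,0,0.9],
    [0.05,0,1.8],
    [0.05,0,2.7],
    [0.05,0,3.6],
    [0.05,0,4.3]
  ],
  "rot": [
    [0,0,0],
    [0,0,0],
    [0,0,0],
    [0,0,0],
    [0,0,0]
  ]
}}

```text
clock: 14.15
eef_pos: [431.5, -130.9, 32.9]
tcp_rot: [3.141, -0.001, -2.585]
contact_force: [-0.5, -0.2, -0.7]
opening: 0.999
grasp_force: 0.0
```

Call:
{"fn": "play_rows", "kwargs": {
  "dp": [
    [0,0,0.2],
    [0,0,0.38],
    [0,0,0.38]
  ],
  "rot": [
    [0,0,0],
    [0,0,0],
    [0,0,0]
  ]
}}

```text
clock: 14.4
eef_pos: [432.2, -131.2, 19.4]
tcp_rot: [3.141, -0.001, -2.584]
contact_force: [-1.0, -0.4, 0.7]
opening: 1.001
grasp_force: 0.0
```

Call:
{"fn": "play_rows", "kwargs": {
  "dp": [
    [0,0,0],
    [0,0,0],
    [0,0,0],
    [0,0,0],
    [0,0,0]
  ],
  "rot": [
    [0,0,0],
    [0,0,0],
    [0,0,0],
    [0,0,0],
    [0,0,0]
  ],
  "fingers": 0.2
}}

```text
clock: 14.82
eef_pos: [432.9, -131.5, 21.0]
tcp_rot: [-3.14, 0.001, -2.584]
contact_force: [-2.1, 1.4, 12.3]
opening: 0.398
grasp_force: 58.4
```

Call:
{"fn": "play_rows", "kwargs": {
  "dp": [
    [0,0,0],
    [0,0,-0.5],
    [0,0,-1.2],
    [0,0,-2.1],
    [0,0,-3.0]
  ],
  "rot": [
    [0,0,0],
    [0,0,0],
    [0,0,0],
    [0,0,0],
    [0,0,0]
  ]
}}

```text
clock: 15.23
eef_pos: [431.3, -131.1, 141.0]
tcp_rot: [3.141, -0.001, -2.584]
contact_force: [1.5, -0.1, -0.9]
opening: 0.399
grasp_force: 61.7
```

Call:
{"fn": "play_rows", "kwargs": {
  "dp": [
    [0,0,-0.8],
    [0,0,-1.4],
    [0,0,-1.8],
    [0,0,-2.0],
    [0,0,-2.0]
  ],
  "rot": [
    [0,0,1.0],
    [0,0,2.0],
    [0,0,3.0],
    [0,0,4.0],
    [0,0,5.0]
  ]
}}

```text
clock: 15.65
eef_pos: [433.2, -131.7, 222.4]
tcp_rot: [-3.14, 0.004, -3.113]
contact_force: [-0.3, 0.1, -3.0]
opening: 0.398
grasp_force: 61.7
```

Call:
{"fn": "play_rows", "kwargs": {
  "dp": [
    [0,0,0],
    [0,0,0],
    [0,0,0],
    [0,0,0]
  ],
  "rot": [
    [0,0,0.7],
    [0,0,1.32],
    [0,0,1.32],
    [0,0,1.32]
  ]
}}

```text
clock: 15.98
eef_pos: [432.0, -131.3, 219.9]
tcp_rot: [-3.142, 0.0, 3.04]
contact_force: [-0.4, -0.5, -1.1]
opening: 0.397
grasp_force: 61.6
```

Call:
{"fn": "play_rows", "kwargs": {
  "dp": [
    [-0.26,0.95,0],
    [-0.53,1.9,0],
    [-0.8,2.85,0],
    [-1.06,3.8,0],
    [-1.33,4.75,0]
  ],
  "rot": [
    [0,0,0],
    [0,0,0],
    [0,0,0],
    [0,0,0],
    [0,0,0]
  ]
}}

```text
clock: 16.4
eef_pos: [505.0, 53.9, 219.8]
tcp_rot: [-3.142, 0.0, 3.04]
contact_force: [0.7, -0.7, -2.3]
opening: 0.4
grasp_force: 61.7
```

Call:
{"fn": "play_rows", "kwargs": {
  "dp": [
    [-0.26,0.95,0],
    [-0.53,1.9,0],
    [-0.8,2.85,0],
    [-1.06,3.8,0],
    [-1.33,4.7,0]
  ],
  "rot": [
    [0,0,0.03],
    [0,0,0.06],
    [0,0,0.06],
    [0,0,0.06],
    [0,0,0.06]
  ]
}}

```text
clock: 16.82
eef_pos: [577.4, 235.8, 219.5]
tcp_rot: [-3.141, -0.0, 3.034]
contact_force: [0.5, -0.2, -1.8]
opening: 0.393
grasp_force: 61.7
```

Call:
{"fn": "play_rows", "kwargs": {
  "dp": [
    [0,0.13,0],
    [0,0.13,0.4],
    [0,0.13,1.2],
    [0,0.13,2.1],
    [0,0.13,2.9]
  ],
  "rot": [
    [0,0,0],
    [0,0,0],
    [0,0,0],
    [0,0,0],
    [0,0,0]
  ]
}}

```text
clock: 17.23
eef_pos: [577.4, 238.5, 102.2]
tcp_rot: [-3.142, 0.0, 3.034]
contact_force: [1.1, 0.6, -2.0]
opening: 0.399
grasp_force: 61.7
```

Call:
{"fn": "play_rows", "kwargs": {
  "dp": [
    [0,0,0.4],
    [0,0,0.7],
    [0,0,0.9],
    [0,0,0.9],
    [0,0,0.9]
  ],
  "rot": [
    [0,0,0],
    [0,0,0],
    [0,0,0],
    [0,0,0],
    [0,0,0]
  ]
}}

```text
clock: 17.65
eef_pos: [578.5, 238.9, 68.4]
tcp_rot: [3.141, 0.001, 3.032]
contact_force: [-0.4, 0.1, -1.2]
opening: 0.4
grasp_force: 61.7
```

Call:
{"fn": "play_rows", "kwargs": {
  "dp": [
    [0,0,0.05],
    [0,0,0.05],
    [0,0,0.05],
    [0,0,-0.3],
    [0,0,-0.8]
  ],
  "rot": [
    [0,0,0],
    [0,0,0],
    [0,0,0],
    [0,0,0],
    [0,0,0]
  ],
  "fingers": 0.56
}}

```text
clock: 18.07
eef_pos: [576.7, 238.2, 98.8]
tcp_rot: [-3.14, -0.003, 3.031]
contact_force: [-0.1, -0.2, -0.3]
opening: 0.558
grasp_force: 0.0
```

Call:
{"fn": "play_rows", "kwargs": {
  "dp": [
    [0,0,-0.8],
    [0,0,-1.6],
    [0,0,-2.4],
    [0.1,-0.3,-2.7],
    [0.2,-0.9,-2.7]
  ],
  "rot": [
    [0,0,0],
    [0,0,0],
    [0,0,0],
    [0,0,0],
    [0,0,0]
  ]
}}

```text
clock: 18.48
eef_pos: [568.6, 206.1, 212.5]
tcp_rot: [3.137, 0.007, 3.033]
contact_force: [0.4, -0.6, -0.7]
opening: 0.56
grasp_force: 0.0
```

Call:
{"fn": "play_rows", "kwargs": {
  "dp": [
    [0.13,-0.9,0],
    [0.26,-1.8,0],
    [0.4,-2.7,0],
    [0.53,-3.6,0],
    [0.66,-4.5,0]
  ],
  "rot": [
    [0,0,0],
    [0,0,0],
    [0,0,0],
    [0,0,0],
    [0,0,0]
  ],
  "fingers": 1.0
}}

```text
clock: 18.9
eef_pos: [519.3, 26.4, 208.4]
tcp_rot: [3.141, 0.001, 3.032]
contact_force: [-0.0, -0.3, 0.1]
opening: 1.003
grasp_force: 0.0
```

Call:
{"fn": "play_rows", "kwargs": {
  "dp": [
    [0.13,-0.9,0],
    [0.26,-1.8,0],
    [0.4,-2.7,0],
    [0.53,-3.6,0],
    [0.66,-4.5,0]
  ],
  "rot": [
    [0,0,0],
    [0,0,0],
    [0,0,0],
    [0,0,0],
    [0,0,0]
  ]
}}

```text
clock: 19.32
eef_pos: [473.3, -149.8, 208.4]
tcp_rot: [-3.141, 0.001, 3.032]
contact_force: [-0.2, 0.0, 1.3]
opening: 1.001
grasp_force: 0.0
```

Call:
{"fn": "play_rows", "kwargs": {
  "dp": [
    [0.13,-0.8,0],
    [0.26,-1.6,0],
    [0.41,-2.2,0],
    [0.41,-2.2,0],
    [0.41,-2.2,0]
  ],
  "rot": [
    [0,0,-0.2],
    [0,0,-0.35],
    [0,0,-0.35],
    [0,0,-0.35],
    [0,0,-0.35]
  ]
}}

```text
clock: 19.73
eef_pos: [447.5, -234.9, 208.1]
tcp_rot: [-3.141, 0.001, 3.065]
contact_force: [-0.4, 0.7, -0.1]
opening: 0.997
grasp_force: 0.0
```

```bash
python3 look.py 75;  python3 look.py 150
```

```text
[ 448.  -233.4  208. ] [3.141e+00 1.000e-03 3.068e+00]
W [321. 217.] tog [ 452.9 -231.    59. ] rect [ 446.7 -230. ] [37. 75.] -5.0
W [274. 361.] tog [ 577.1 -279.9   59. ] rect [ 565.1 -283.2] [26. 90.] 6.0
W [216. 321.] tog [ 535.6 -324.6   59. ] rect [ 592.3 -319.9] [ 36. 134.] 6.6
W [262. 448.] tog [ 670.8 -302.    59. ] rect [ 680.  -290.3] [ 29. 131.] -80.9
T [229. 160.] [797. 281.  40.]
T [373. 167.] [ 768. -127.   40.]
T [238. 232.] [589. 251.  40.]
T [263. 235.] [578. 183.  40.]
T [286. 238.] [570. 120.  40.]
[ 448.1 -233.   207.8] [3.141 0.    3.069]
T [238. 232.] [589. 251.  40.]
T [263. 235.] [577. 183.  40.]
T [286. 238.] [570. 120.  40.]
```

Call:
{"fn": "play_rows", "kwargs": {
  "dp": [
    [0,0.06,0.9],
    [0,0.06,1.8],
    [0,0.06,2.7],
    [0,0.06,3.6],
    [0,0.06,4.3]
  ],
  "rot": [
    [0,0,0],
    [0,0,0],
    [0,0,0],
    [0,0,0],
    [0,0,0]
  ]
}}

```text
clock: 20.35
eef_pos: [447.6, -230.0, 33.5]
tcp_rot: [3.141, -0.001, 3.07]
contact_force: [0.1, 0.3, 0.4]
opening: 1.002
grasp_force: 0.0
```

Call:
{"fn": "play_rows", "kwargs": {
  "dp": [
    [0,0,0.2],
    [0,0,0.38],
    [0,0,0.38]
  ],
  "rot": [
    [0,0,0],
    [0,0,0],
    [0,0,0]
  ]
}}

```text
clock: 20.6
eef_pos: [448.2, -230.9, 20.2]
tcp_rot: [3.141, -0.001, 3.069]
contact_force: [0.3, -0.3, -0.6]
opening: 0.999
grasp_force: 0.0
```

Call:
{"fn": "play_rows", "kwargs": {
  "dp": [
    [0,0,0],
    [0,0,0],
    [0,0,0],
    [0,0,0],
    [0,0,0]
  ],
  "rot": [
    [0,0,0],
    [0,0,0],
    [0,0,0],
    [0,0,0],
    [0,0,0]
  ],
  "fingers": 0.2
}}

```text
clock: 21.02
eef_pos: [448.8, -231.8, 21.9]
tcp_rot: [-3.141, 0.002, 3.068]
contact_force: [-2.2, 2.0, 11.0]
opening: 0.4
grasp_force: 58.4
```

Call:
{"fn": "play_rows", "kwargs": {
  "dp": [
    [0,0,0],
    [0,0,-0.5],
    [0,0,-1.2],
    [0,0,-2.1],
    [0,0,-3.0]
  ],
  "rot": [
    [0,0,0],
    [0,0,0],
    [0,0,0],
    [0,0,0],
    [0,0,0]
  ]
}}

```text
clock: 21.43
eef_pos: [447.1, -231.0, 141.7]
tcp_rot: [3.141, -0.001, 3.068]
contact_force: [1.1, -1.4, -3.1]
opening: 0.399
grasp_force: 61.5
```

Call:
{"fn": "play_rows", "kwargs": {
  "dp": [
    [0,0,-0.8],
    [0,0,-1.4],
    [0,0,-1.8],
    [0,0,-2.0],
    [0,0,-2.0]
  ],
  "rot": [
    [0,0,0.2],
    [0,0,0.36],
    [0,0,0.36],
    [0,0,0.36],
    [0,0,0.36]
  ]
}}

```text
clock: 21.85
eef_pos: [448.7, -231.9, 222.3]
tcp_rot: [-3.14, 0.003, 3.03]
contact_force: [0.7, -0.7, -2.6]
opening: 0.399
grasp_force: 61.5
```

Call:
{"fn": "play_rows", "kwargs": {
  "dp": [
    [-0.13,0.92,0],
    [-0.26,1.84,0],
    [-0.39,2.76,0],
    [-0.52,3.68,0],
    [-0.65,4.6,0]
  ],
  "rot": [
    [0,0,0],
    [0,0,0],
    [0,0,0],
    [0,0,0],
    [0,0,0]
  ]
}}

```text
clock: 22.27
eef_pos: [493.4, -49.8, 218.8]
tcp_rot: [-3.142, -0.002, 3.03]
contact_force: [1.8, -0.6, -2.6]
opening: 0.4
grasp_force: 61.5
```

Call:
{"fn": "play_rows", "kwargs": {
  "dp": [
    [-0.13,0.92,0],
    [-0.26,1.84,0],
    [-0.39,2.76,0],
    [-0.52,3.68,0],
    [-0.65,4.6,0]
  ],
  "rot": [
    [0,0,0],
    [0,0,0],
    [0,0,0],
    [0,0,0],
    [0,0,0]
  ]
}}

```text
clock: 22.68
eef_pos: [539.7, 130.2, 218.6]
tcp_rot: [-3.141, -0.002, 3.03]
contact_force: [1.3, -0.8, -3.2]
opening: 0.399
grasp_force: 61.5
```

Call:
{"fn": "play_rows", "kwargs": {
  "dp": [
    [-0.13,0.92,0],
    [-0.26,1.84,0],
    [-0.39,2.76,0],
    [-0.52,3.68,0],
    [-0.61,4.4,0]
  ],
  "rot": [
    [0,0,0],
    [0,0,0],
    [0,0,0],
    [0,0,0],
    [0,0,0]
  ]
}}

```text
clock: 23.1
eef_pos: [583.8, 303.1, 218.1]
tcp_rot: [-3.141, -0.002, 3.031]
contact_force: [0.5, -1.2, -1.2]
opening: 0.4
grasp_force: 61.5
```

Call:
{"fn": "play_rows", "kwargs": {
  "dp": [
    [0,0,0],
    [0,0,0.4],
    [0,0,1.2],
    [0,0,2.1],
    [0,0,2.9]
  ],
  "rot": [
    [0,0,0],
    [0,0,0],
    [0,0,0],
    [0,0,0],
    [0,0,0]
  ]
}}

```text
clock: 23.52
eef_pos: [583.0, 299.8, 101.2]
tcp_rot: [-3.14, -0.002, 3.031]
contact_force: [-0.4, 1.2, -2.6]
opening: 0.4
grasp_force: 61.6
```

Call:
{"fn": "play_rows", "kwargs": {
  "dp": [
    [0,0,0.4],
    [0,0,0.7],
    [0,0,0.92],
    [0,0,0.92],
    [0,0,0.92]
  ],
  "rot": [
    [0,0,0],
    [0,0,0],
    [0,0,0],
    [0,0,0],
    [0,0,0]
  ]
}}

```text
clock: 23.93
eef_pos: [584.6, 300.8, 67.7]
tcp_rot: [3.141, 0.0, 3.03]
contact_force: [-0.2, 0.3, -2.7]
opening: 0.399
grasp_force: 64.2
```

Call:
{"fn": "play_rows", "kwargs": {
  "dp": [
    [0,0,0.04],
    [0,0,0.04],
    [0,0,0.04],
    [0,0,-0.3],
    [0,0,-0.8]
  ],
  "rot": [
    [0,0,0],
    [0,0,0],
    [0,0,0],
    [0,0,0],
    [0,0,0]
  ],
  "fingers": 0.56
}}

```text
clock: 24.35
eef_pos: [583.2, 300.0, 99.1]
tcp_rot: [-3.14, -0.003, 3.03]
contact_force: [-0.9, -0.2, -0.1]
opening: 0.558
grasp_force: 0.0
```

Call:
{"fn": "play_rows", "kwargs": {
  "dp": [
    [0,0,-0.9],
    [0,0,-1.8],
    [0,0,-2.7],
    [0,0,-3.6],
    [0,0,-4.5]
  ],
  "rot": [
    [0,0,0],
    [0,0,0],
    [0,0,0],
    [0,0,0],
    [0,0,0]
  ]
}}

```text
clock: 24.77
eef_pos: [584.2, 300.5, 283.2]
tcp_rot: [3.141, 0.001, 3.03]
contact_force: [0.0, 1.0, 0.4]
opening: 0.558
grasp_force: 0.0
```

Call:
{"fn": "play_rows", "kwargs": {
  "dp": [
    [0,-0.6,-0.7],
    [0,-1.3,-0.85],
    [0,-2.0,-0.85],
    [0,-2.0,-0.85],
    [0,-2.0,-0.85]
  ],
  "rot": [
    [0,0,0],
    [0,0,0],
    [0,0,0],
    [0,0,0],
    [0,0,0]
  ],
  "fingers": 0.0
}}

```text
clock: 25.18
eef_pos: [575.5, 220.1, 315.5]
tcp_rot: [3.141, 0.002, 3.028]
contact_force: [0.3, 1.0, -0.8]
opening: 0.0
grasp_force: 0.0
```

Run:
```python
from h import *
w=grab("wrist","w4"); s=telemetry.sense(); print(s['eef_pos'],s['tcp_rot'],s['opening'])
import pickle; pickle.dump(w,open("w4.pkl","wb"))
```

```text
[575.54202174 221.04819571 314.90121958] [3.14061277e+00 1.17754618e-03 3.02915240e+00] -0.004378316311164796
```

View pics/w4.png

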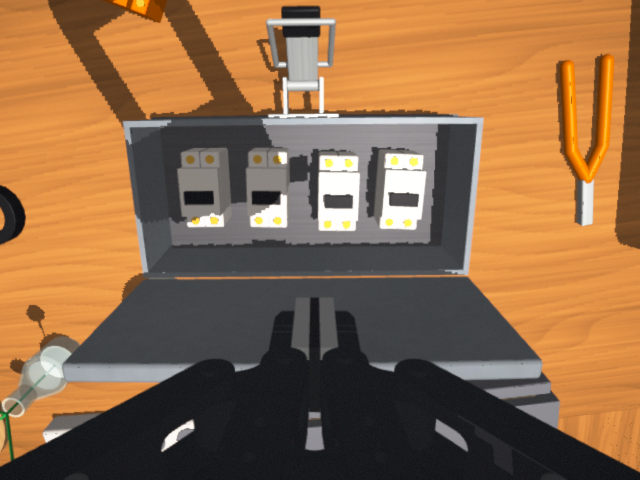

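The wrist view shows all four breakers upright in the case at (203,188), (268,188), (338,190) and (402,188). The latch is at (301,45) and the lid stands behind. Next I go behind the lid.

Call:
{"fn": "play_rows", "kwargs": {
  "dp": [
    [-0.7,-0.35,0],
    [-1.4,-0.7,0],
    [-2.1,-1.05,0],
    [-2.8,-1.4,0],
    [-3.25,-1.55,0]
  ],
  "rot": [
    [0,0,0],
    [0,0,0],
    [0,0,0],
    [0,0,0],
    [0,0,0]
  ]
}}

```text
clock: 25.65
eef_pos: [699.8, 144.3, 313.3]
tcp_rot: [-3.141, 0.0, 3.03]
contact_force: [-1.1, 0.1, 0.5]
opening: -0.004
grasp_force: 0.0
```

Call:
{"fn": "play_rows", "kwargs": {
  "dp": [
    [0,0,0.2],
    [0,0,0.8],
    [0,0,1.4],
    [0,0,2.0],
    [0,0,2.1]
  ],
  "rot": [
    [0,0,0],
    [0,0,0],
    [0,0,0],
    [0,0,0],
    [0,0,0]
  ]
}}

```text
clock: 26.07
eef_pos: [694.8, 146.1, 224.5]
tcp_rot: [-3.14, -0.007, 3.031]
contact_force: [-1.7, -0.4, -1.1]
opening: -0.002
grasp_force: 0.0
```

Run:
```python
from h import *
import pickle; w=pickle.load(open("w4.pkl","rb"))
P=onz(w,[(125,122),(482,118)],120)
d=P[1]-P[0]; L=np.linalg.norm(d); d/=L; yaw=np.arctan2(-d[0],d[1]); ex=np.array([np.cos(yaw),np.sin(yaw),0]); c=P.mean(0)+70*ex
print(P.round(1),L,yaw,c)
g=grab("scene","s1"); t=grab("top"); print(telemetry.sense()['contact_force'])
```

```text
[[493.2  69.5 120. ]
 [523.7 365.8 120. ]] 297.90233698605925 -0.1024958683705606 [578.07994841 210.50194369 120.        ]
[0.47087014 0.18266535 0.80279509]
```

View pics/s1.png

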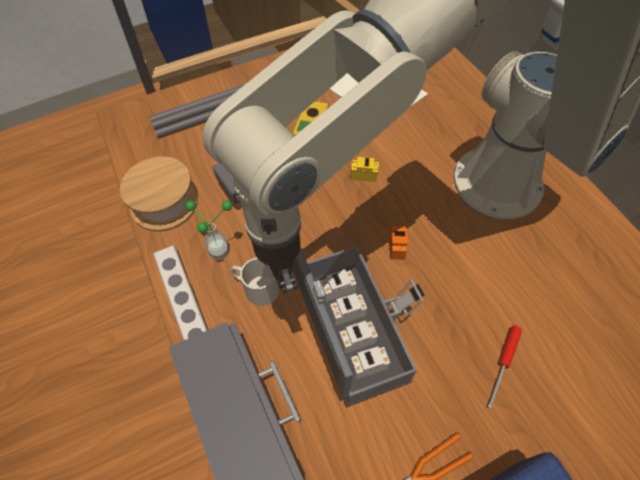

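The scene view shows the four breakers in the case and the gripper behind the lid near (288,275), clear of the mug (260,280). Now I sweep the lid shut.

Call:
{"fn": "play_rows", "kwargs": {
  "dp": [
    [0.5,0,0],
    [0.95,0,-0.15],
    [1.35,0,-0.15],
    [1.8,0,-0.1],
    [2.2,0,0.05]
  ],
  "rot": [
    [0,0,0],
    [0,0,0],
    [0,0,0],
    [0,0,0],
    [0,0,0]
  ]
}}

```text
clock: 26.58
eef_pos: [610.9, 156.0, 231.0]
tcp_rot: [3.14, 0.004, 3.031]
contact_force: [0.4, 0.4, 0.2]
opening: 0.002
grasp_force: 0.0
```

Call:
{"fn": "play_rows", "kwargs": {
  "dp": [
    [0.4,0,0.2],
    [0.75,0,0.45],
    [1.07,0,0.75],
    [1.35,0,1.15],
    [1.54,0,1.47]
  ],
  "rot": [
    [0,0,0],
    [0,0,0],
    [0,0,0],
    [0,0,0],
    [0,0,0]
  ]
}}

```text
clock: 27.0
eef_pos: [549.1, 162.7, 170.4]
tcp_rot: [3.14, 0.003, 3.031]
contact_force: [-0.1, 0.2, 0.0]
opening: -0.001
grasp_force: 0.0
```

Call:
{"fn": "play_rows", "kwargs": {
  "dp": [
    [0.1,0,0.3],
    [0.18,0,0.55],
    [0.22,0,0.75],
    [0.22,0,0.84],
    [0.22,0,0.84]
  ],
  "rot": [
    [0,0,0],
    [0,0,0],
    [0,0,0],
    [0,0,0],
    [0,0,0]
  ]
}}

```text
clock: 27.42
eef_pos: [540.6, 162.9, 135.2]
tcp_rot: [-3.142, -0.0, 3.03]
contact_force: [-0.3, -0.2, -1.0]
opening: 0.0
grasp_force: 0.0
```

Call:
{"fn": "play_rows", "kwargs": {
  "dp": [
    [0,0,0.04],
    [0,0,0.08],
    [0,0,0.08]
  ],
  "rot": [
    [0,0,0],
    [0,0,0],
    [0,0,0]
  ]
}}

```text
clock: 27.67
eef_pos: [540.7, 162.7, 132.2]
tcp_rot: [3.141, 0.0, 3.03]
contact_force: [-0.1, 0.5, -1.1]
opening: 0.002
grasp_force: 0.0
```

Call:
{"fn": "play_rows", "kwargs": {
  "dp": [
    [0,0,0.05],
    [0,0,0.1],
    [0,0,0.15],
    [0,0,0.15]
  ],
  "rot": [
    [0,0,0],
    [0,0,0],
    [0,0,0],
    [0,0,0]
  ]
}}

```text
clock: 28.0
eef_pos: [540.1, 162.7, 125.6]
tcp_rot: [-3.141, -0.001, 3.03]
contact_force: [0.0, -0.3, -0.6]
opening: -0.003
grasp_force: 0.0
```

Run:
```python
from h import *
t=grab("top"); s=grab("scene")
a=cv2.resize(t['color'][150:310,150:350],None,fx=3,fy=3,interpolation=cv2.INTER_CUBIC)[:,:390]
cv2.imwrite("pics/c1.png",np.hstack([cv2.resize(t['color'][150:330,160:340],(400,400)),cv2.resize(s['color'][220:420,250:450],(400,400))])[:,:,::-1])
```

```text
(no output)
```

View pics/c1.png

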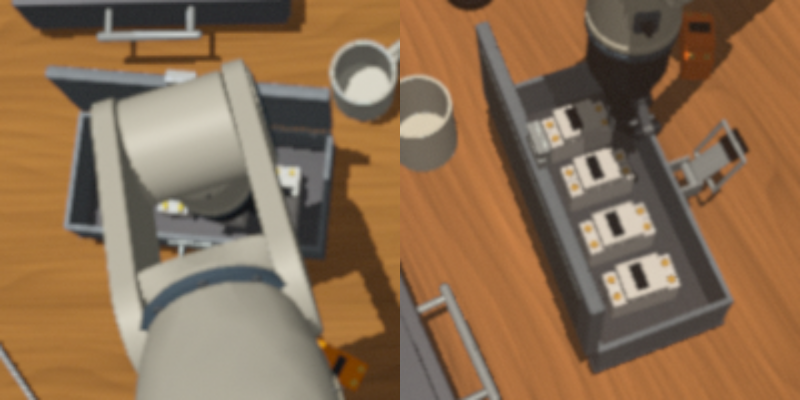

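The picture shows the lid still upright and the finger in front of it inside the case, so the sweep missed. I measure where the lid edge really stands.

Run:
```python
from h import *
t=grab("top"); s=grab("scene"); import pickle; w=pickle.load(open("w4.pkl","rb"))
print(tri([(t,(309,190.5)),(s,(289,232.5))]),tri([(t,(181,180.6)),(s,(341.5,374))]))
print(tri([(t,(181,180.6)),(w,(541,362))]),tri([(t,(309,190.5)),(w,(64,365))]))
print(onz(w,[(541,362),(64,365)],260), onz(w,[(541,362),(64,365)],240))
```

```text
(array([642.97444194,  50.87871048, 252.65001863]), [1.0, 1.0]) (array([676.23723352, 345.67055168, 257.68016263]), [5.0, 5.0])
(array([673.77985193, 353.92588916, 249.1478415 ]), [2.6, 2.6]) (array([642.02268226,  49.47081883, 250.84481299]), [2.4, 2.4])
[[664.89828141 350.46362593 260.        ]
 [634.16744516  56.08122615 260.        ]] [[679.38950335 361.36492979 240.        ]
 [645.92612316  40.80644958 240.        ]]
```

Call:
{"fn": "play_rows", "kwargs": {
  "dp": [
    [0,0,-0.9],
    [0,0,-1.8],
    [0,0,-2.7],
    [0,0,-3.6],
    [0,0,-4.6]
  ],
  "rot": [
    [0,0,0],
    [0,0,0],
    [0,0,0],
    [0,0,0],
    [0,0,0]
  ]
}}

```text
clock: 28.62
eef_pos: [539.7, 162.5, 311.4]
tcp_rot: [-3.141, -0.001, 3.03]
contact_force: [0.5, 1.2, -0.4]
opening: -0.001
grasp_force: 0.0
```

Call:
{"fn": "play_rows", "kwargs": {
  "dp": [
    [-0.9,0,0],
    [-1.8,0,0],
    [-2.7,0,0],
    [-3.5,0,0],
    [-4.0,0,0]
  ],
  "rot": [
    [0,0,0],
    [0,0,0],
    [0,0,0],
    [0,0,0],
    [0,0,0]
  ]
}}

```text
clock: 29.03
eef_pos: [702.0, 144.3, 309.7]
tcp_rot: [-3.142, 0.001, 3.03]
contact_force: [-0.9, 0.4, -0.9]
opening: -0.005
grasp_force: 0.0
```

Call:
{"fn": "play_rows", "kwargs": {
  "dp": [
    [0,0,0.5],
    [0,0,1.1],
    [0,0,1.7],
    [0,0,2.2],
    [0,0,2.2]
  ],
  "rot": [
    [0,0,0],
    [0,0,0],
    [0,0,0],
    [0,0,0],
    [0,0,0]
  ]
}}

```text
clock: 29.45
eef_pos: [696.8, 144.4, 217.0]
tcp_rot: [-3.139, -0.007, 3.03]
contact_force: [-0.2, 0.3, -1.0]
opening: 0.0
grasp_force: 0.0
```

Call:
{"fn": "play_rows", "kwargs": {
  "dp": [
    [0.25,0,0],
    [0.5,0,0],
    [0.5,0,0]
  ],
  "rot": [
    [0,0,0],
    [0,0,0],
    [0,0,0]
  ]
}}

```text
clock: 29.7
eef_pos: [678.3, 147.7, 224.1]
tcp_rot: [3.141, 0.001, 3.031]
contact_force: [0.3, -0.5, 0.9]
opening: 0.004
grasp_force: 0.0
```

Call:
{"fn": "play_rows", "kwargs": {
  "dp": [
    [0.25,0,0],
    [0.5,0,0],
    [0.5,0,0]
  ],
  "rot": [
    [0,0,0],
    [0,0,0],
    [0,0,0]
  ]
}}

```text
clock: 29.95
eef_pos: [658.5, 149.8, 223.5]
tcp_rot: [3.141, 0.001, 3.031]
contact_force: [1.3, -0.5, 0.6]
opening: 0.0
grasp_force: 0.0
```

Call:
{"fn": "play_rows", "kwargs": {
  "dp": [
    [0.15,0,0],
    [0.3,0,0],
    [0.3,0,0]
  ],
  "rot": [
    [0,0,0],
    [0,0,0],
    [0,0,0]
  ]
}}

```text
clock: 30.2
eef_pos: [647.0, 150.9, 222.5]
tcp_rot: [3.141, 0.0, 3.03]
contact_force: [0.9, 0.6, 1.5]
opening: -0.001
grasp_force: 0.2
```

Run:
```python
from h import *
t=grab("top"); s=grab("scene"); w=grab("wrist"); print(telemetry.sense()['contact_force'])
cv2.imwrite("pics/c2.png",np.hstack([cv2.resize(w['color'],(400,300)),cv2.resize(s['color'][200:380,220:460],(400,300))])[:,:,::-1])
```

```text
[ 0.32826675 -0.40578439  0.2801853 ]
```

View pics/c2.png

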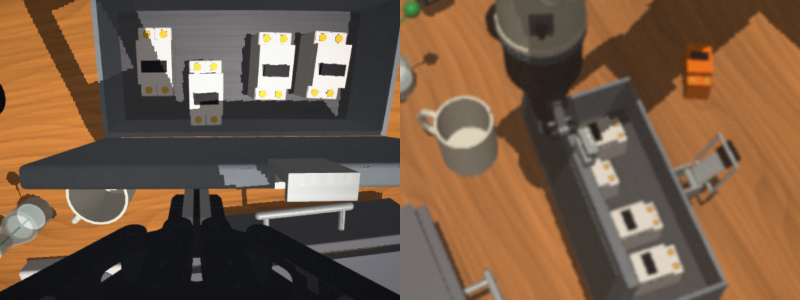

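Now the finger is against the lid's back (left half at (200,190)) and the lid leans forward. I continue slowly along the arc and check by counting white pixels that remain visible in the case.

Call:
{"fn": "play_rows", "kwargs": {
  "dp": [
    [0.2,0,0.02],
    [0.4,0,0.05],
    [0.59,0,0.09],
    [0.83,0,0.19],
    [1.06,0,0.3]
  ],
  "rot": [
    [0,0,0],
    [0,0,0],
    [0,0,0],
    [0,0,0],
    [0,0,0]
  ]
}}

```text
clock: 30.77
eef_pos: [604.5, 155.6, 210.0]
tcp_rot: [3.141, 0.0, 3.03]
contact_force: [1.2, 0.2, 2.8]
opening: 0.001
grasp_force: 1.4
```

```bash
cat > lid.py <<'E'
from h import *
s=grab("scene"); t=grab("top"); w=grab("wrist")
q=telemetry.sense(); print(q['eef_pos'].round(1),q['contact_force'].round(1),q['wrist_torque'].round(2),q['grasp_force'])
print("white scene",(white(s,150)[240:380,300:420]>0).sum(),"wrist",(white(w,150)[0:260]>0).sum())
E
python3 lid.py
```

```text
[603.7 155.6 209.3] [ 0.4 -0.1 -0.3] [-0.05 -0.   -0.01] 0.0
white scene 133 wrist 22550
```

Call:
{"fn": "play_rows", "kwargs": {
  "dp": [
    [0.23,0,0.13],
    [0.43,0,0.3],
    [0.62,0,0.48],
    [0.79,0,0.65],
    [0.92,0,0.86]
  ],
  "rot": [
    [0,0,0],
    [0,0,0],
    [0,0,0],
    [0,0,0],
    [0,0,0]
  ]
}}

```text
clock: 31.33
eef_pos: [567.8, 159.6, 174.9]
tcp_rot: [-3.141, -0.001, 3.03]
contact_force: [-0.5, 0.0, 1.4]
opening: -0.002
grasp_force: 1.1
```

```bash
python3 lid.py
```

```text
[567.7 159.4 174.4] [-0.  -0.6  0.2] [-0.05 -0.02  0.01] 0.0
white scene 34 wrist 27728
```

Call:
{"fn": "play_rows", "kwargs": {
  "dp": [
    [0.13,0,0.23],
    [0.25,0,0.46],
    [0.33,0,0.7],
    [0.4,0,0.9],
    [0.4,0,1.0]
  ],
  "rot": [
    [0,0,0],
    [0,0,0],
    [0,0,0],
    [0,0,0],
    [0,0,0]
  ]
}}

```text
clock: 31.9
eef_pos: [551.5, 161.1, 133.9]
tcp_rot: [-3.141, -0.002, 3.03]
contact_force: [-1.8, -0.4, 1.7]
opening: -0.0
grasp_force: 0.8
```

Call:
{"fn": "play_rows", "kwargs": {
  "dp": [
    [0,0,0.04],
    [0,0,0.08],
    [0,0,0.1],
    [0,0,0.1]
  ],
  "rot": [
    [0,0,0],
    [0,0,0],
    [0,0,0],
    [0,0,0]
  ]
}}

```text
clock: 32.23
eef_pos: [553.4, 161.3, 131.7]
tcp_rot: [3.142, 0.0, 3.03]
contact_force: [0.5, 0.4, 0.1]
opening: 0.001
grasp_force: 0.0
```

```bash
python3 lid.py
```

```text
[553.4 161.4 131.9] [ 0.4 -0.6 -0.2] [ 0.02  0.02 -0.02] 0.0
white scene 190 wrist 27519
```

```bash
cat > combo.py <<'E'
from h import *
import sys
t=grab("top"); s=grab("scene"); w=grab("wrist")
cv2.imwrite(f"pics/{sys.argv[1]}.png",np.hstack([cv2.resize(w['color'],(400,300)),cv2.resize(s['color'][200:380,220:460],(400,300))])[:,:,::-1])
import pickle; pickle.dump((t,s,w),open(sys.argv[1]+".pkl","wb"))
E
python3 combo.py c3
```

```text
(no output)
```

View pics/c3.png

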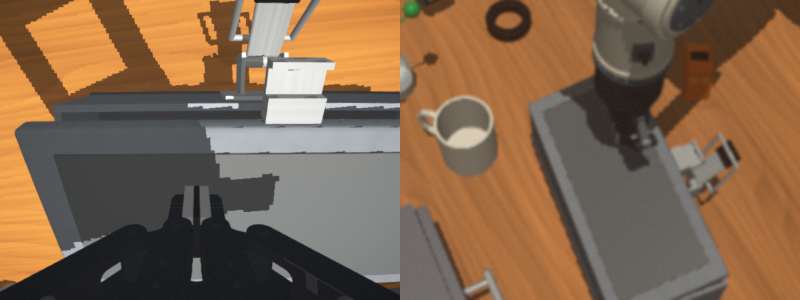

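The lid is down (right half (630,200)), perhaps not quite home. I press on its front border to seat it.

Call:
{"fn": "play_rows", "kwargs": {
  "dp": [
    [0,0,-0.5],
    [0.4,0,-0.7],
    [0.9,0,-0.5],
    [0.9,0,-0.2],
    [0.9,0,0]
  ],
  "rot": [
    [0,0,0],
    [0,0,0],
    [0,0,0],
    [0,0,0],
    [0,0,0]
  ]
}}

```text
clock: 32.95
eef_pos: [516.5, 165.4, 131.5]
tcp_rot: [3.142, 0.0, 3.031]
contact_force: [-1.2, 0.4, 1.0]
opening: -0.002
grasp_force: 0.6
```

Call:
{"fn": "play_rows", "kwargs": {
  "dp": [
    [0,0,0.03],
    [0,0,0.05],
    [0,0,0.05]
  ],
  "rot": [
    [0,0,0],
    [0,0,0],
    [0,0,0]
  ]
}}

```text
clock: 33.2
eef_pos: [517.9, 165.3, 129.7]
tcp_rot: [-3.142, 0.0, 3.03]
contact_force: [0.0, -0.5, 0.7]
opening: -0.001
grasp_force: 0.0
```

Call:
{"fn": "play_rows", "kwargs": {
  "dp": [
    [0,0,0.03],
    [0,0,0.05],
    [0,0,0.05]
  ],
  "rot": [
    [0,0,0],
    [0,0,0],
    [0,0,0]
  ]
}}

```text
clock: 33.45
eef_pos: [517.7, 165.4, 127.8]
tcp_rot: [3.141, 0.001, 3.03]
contact_force: [0.7, 0.3, -0.1]
opening: 0.003
grasp_force: 0.2
```

Call:
{"fn": "play_rows", "kwargs": {
  "dp": [
    [0,0,0.03],
    [0,0,0.05],
    [0,0,0.05]
  ],
  "rot": [
    [0,0,0],
    [0,0,0],
    [0,0,0]
  ]
}}

```text
clock: 33.7
eef_pos: [517.3, 165.4, 125.6]
tcp_rot: [3.142, -0.0, 3.03]
contact_force: [0.4, -0.2, 0.7]
opening: 0.001
grasp_force: 0.2
```

Call:
{"fn": "play_rows", "kwargs": {
  "dp": [
    [0,0,0.03],
    [0,0,0.05],
    [0,0,0.05]
  ],
  "rot": [
    [0,0,0],
    [0,0,0],
    [0,0,0]
  ]
}}

```text
clock: 33.95
eef_pos: [517.2, 165.3, 123.5]
tcp_rot: [-3.141, -0.0, 3.03]
contact_force: [0.5, 0.5, 0.4]
opening: 0.001
grasp_force: 0.1
```

```bash
python3 combo.py c4
```

```text
(no output)
```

View pics/c4.png

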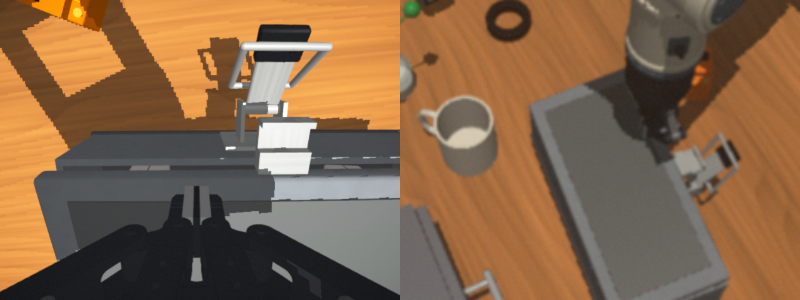

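Run:
```python
from h import *
import pickle; t,s,w=pickle.load(open("c4.pkl","rb"))
C=np.array([578.3,209.5,0]); y=-.103; ex=np.array([np.cos(y),np.sin(y),0]); ey=np.array([-np.sin(y),np.cos(y),0])
f=lambda a,b,z: C+a*ex+b*ey+np.array([0,0,z])
q=telemetry.sense()
print("tcp px",proj(w,[q['eef_pos']]).round())
for th in (0,.1,.2,.3,.4):
    lo=[f(70-140*np.cos(th)+14*np.sin(th),yy,120.5+140*np.sin(th)+14*np.cos(th)) for yy in(-150,150)]
    print(th,"w",proj(w,lo).round(),"s",proj(s,lo).round(),"z",lo[0][2])
print("rim",proj(w,[f(-70,-150,120),f(-70,150,120)]).round(),proj(s,[f(-70,150,120)]).round())
print("hinge",proj(s,[f(84,-150,120),f(84,150,120)]).round())
k=[f(-91,0,z) for z in (122.5,)]; print("keeper groove",proj(w,k).round())
```

```text
tcp px [[316. 288.]]
0 w [[ 69. 268.]
 [786. 262.]] s [[357. 242.]
 [418. 368.]] z 134.5
0.1 w [[ 50. 287.]
 [817. 279.]] s [[357. 239.]
 [418. 366.]] z 148.40673664444833
0.2 w [[ 30. 311.]
 [850. 301.]] s [[355. 236.]
 [418. 364.]] z 162.03463840108597
0.3 w [[  8. 343.]
 [883. 329.]] s [[354. 233.]
 [417. 363.]] z 175.24753978034602
0.4 w [[-15. 382.]
 [914. 362.]] s [[351. 231.]
 [415. 362.]] z 187.91342183925147
rim [[ 87. 256.]
 [755. 251.]] [[417. 370.]]
hinge [[291. 267.]
 [342. 398.]]
keeper groove [[438. 208.]]
```

The projection shows the lid still about 0.07 rad open, with the shut fingertips reaching about 20 mm less far than the nominal TCP. That also explains why the first sweep passed over the lid. I press on down until force builds.

Call:
{"fn": "play_rows", "kwargs": {
  "dp": [
    [0,0,0.05],
    [0,0,0.1],
    [0,0,0.1]
  ],
  "rot": [
    [0,0,0],
    [0,0,0],
    [0,0,0]
  ]
}}

```text
clock: 34.35
eef_pos: [517.2, 165.3, 119.3]
tcp_rot: [-3.141, -0.0, 3.03]
contact_force: [0.5, 0.1, -0.5]
opening: 0.001
grasp_force: 0.0
```

Call:
{"fn": "play_rows", "kwargs": {
  "dp": [
    [0,0,0.05],
    [0,0,0.1],
    [0,0,0.1]
  ],
  "rot": [
    [0,0,0],
    [0,0,0],
    [0,0,0]
  ]
}}

```text
clock: 34.6
eef_pos: [517.1, 165.3, 115.2]
tcp_rot: [-3.141, -0.0, 3.03]
contact_force: [-0.9, -0.1, -0.4]
opening: 0.001
grasp_force: 0.0
```

Call:
{"fn": "play_rows", "kwargs": {
  "dp": [
    [0,0,0.03],
    [0,0,0.06],
    [0,0,0.06]
  ],
  "rot": [
    [0,0,0],
    [0,0,0],
    [0,0,0]
  ]
}}

```text
clock: 34.85
eef_pos: [517.2, 165.3, 113.1]
tcp_rot: [-3.142, -0.0, 3.03]
contact_force: [0.3, 0.0, 0.4]
opening: -0.004
grasp_force: 0.0
```

```bash
cat > geo.py <<'E'
from h import *
C=np.array([578.3,209.5,0]); yw=-.103; ex=np.array([np.cos(yw),np.sin(yw),0]); ey=np.array([-np.sin(yw),np.cos(yw),0])
def f(a,b,z): return C+a*ex+b*ey+np.array([0,0,z])
def case(p): p=np.array(p)-C; return np.array([p@ex,p@ey,p[2]])
def edge(th,yy,o=14): return f(70-140*np.cos(th)+o*np.sin(th),yy,120.5+140*np.sin(th)+o*np.cos(th))
E
python3 - <<'E'
from geo import *
w=grab("wrist"); g=cv2.cvtColor(w['color'],cv2.COLOR_RGB2GRAY)
q=telemetry.sense(); print(case(q['eef_pos']).round(1))
for yy in (-110,-90):
    for th in (0,.05,.1): print(yy,th,proj(w,[edge(th,yy),edge(th,yy,0)]).round().tolist())
    print("rim",proj(w,[f(-70,yy,120),f(-65,yy,120)]).round().tolist())
for c in (150,200,560): print(c,[(r,int(g[r,c])) for r in range(225,330,4)])
E
```

```text
[-56.2 -50.2 113.1]
-110 0 [[157.0, 278.0], [169.0, 265.0]]
-110 0.05 [[150.0, 288.0], [163.0, 272.0]]
-110 0.1 [[144.0, 299.0], [157.0, 280.0]]
rim [[169.0, 265.0], [171.0, 276.0]]
-90 0 [[209.0, 278.0], [218.0, 265.0]]
-90 0.05 [[205.0, 287.0], [214.0, 271.0]]
-90 0.1 [[201.0, 299.0], [210.0, 280.0]]
rim [[218.0, 264.0], [219.0, 276.0]]
150 [(225, 74), (229, 74), (233, 75), (237, 74), (241, 74), (245, 73), (249, 76), (253, 73), (257, 75), (261, 76), (265, 88), (269, 88), (273, 74), (277, 77), (281, 83), (285, 87), (289, 87), (293, 86), (297, 88), (301, 87), (305, 86), (309, 88), (313, 87), (317, 86), (321, 65), (325, 66), (329, 65)]
200 [(225, 75), (229, 74), (233, 73), (237, 75), (241, 74), (245, 76), (249, 75), (253, 75), (257, 72), (261, 76), (265, 88), (269, 85), (273, 75), (277, 78), (281, 81), (285, 87), (289, 88), (293, 88), (297, 88), (301, 88), (305, 88), (309, 88), (313, 88), (317, 87), (321, 66), (325, 67), (329, 67)]
560 [(225, 73), (229, 77), (233, 75), (237, 74), (241, 77), (245, 76), (249, 75), (253, 74), (257, 74), (261, 120), (265, 86), (269, 70), (273, 71), (277, 90), (281, 155), (285, 176), (289, 180), (293, 180), (297, 178), (301, 181), (305, 178), (309, 179), (313, 178), (317, 122), (321, 145), (325, 145), (329, 145)]
```

Call:
{"fn": "play_rows", "kwargs": {
  "dp": [
    [0,0,0.05],
    [0,0,0.1],
    [0,0,0.1]
  ],
  "rot": [
    [0,0,0],
    [0,0,0],
    [0,0,0]
  ]
}}

```text
clock: 35.15
eef_pos: [517.2, 165.3, 108.9]
tcp_rot: [-3.142, -0.0, 3.03]
contact_force: [0.4, -0.5, 0.4]
opening: -0.001
grasp_force: 0.0
```

Call:
{"fn": "play_rows", "kwargs": {
  "dp": [
    [0,0,0.03],
    [0,0,0.06],
    [0,0,0.06]
  ],
  "rot": [
    [0,0,0],
    [0,0,0],
    [0,0,0]
  ]
}}

```text
clock: 35.4
eef_pos: [517.3, 165.4, 108.4]
tcp_rot: [3.142, 0.0, 3.03]
contact_force: [-6.3, -2.1, 19.0]
opening: 0.002
grasp_force: 9.5
```

```bash
cat > lid2.py <<'E'
from geo import *
w=grab("wrist"); g=cv2.cvtColor(w['color'],cv2.COLOR_RGB2GRAY)
q=telemetry.sense(); print(case(q['eef_pos']).round(1),q['contact_force'].round(1))
for yy in (-110,110):
    for th in (0,.05,.1): print(yy,th,proj(w,[edge(th,yy),edge(th,yy,0)]).round().tolist())
for c in (170,560): print(c,[(r,int(g[r,c])) for r in range(245,340,3)])
E
python3 lid2.py
```

```text
[-56.1 -50.2 108.4] [-6.6 -2.1 18.7]
-110 0 [[152.0, 283.0], [165.0, 269.0]]
-110 0.05 [[145.0, 293.0], [159.0, 276.0]]
-110 0.1 [[138.0, 304.0], [152.0, 284.0]]
110 0 [[734.0, 277.0], [704.0, 264.0]]
110 0.05 [[750.0, 286.0], [718.0, 271.0]]
110 0.1 [[766.0, 297.0], [733.0, 278.0]]
170 [(245, 73), (248, 73), (251, 74), (254, 74), (257, 74), (260, 72), (263, 74), (266, 80), (269, 80), (272, 75), (275, 74), (278, 78), (281, 85), (284, 84), (287, 87), (290, 87), (293, 87), (296, 87), (299, 87), (302, 86), (305, 87), (308, 87), (311, 87), (314, 87), (317, 77), (320, 63), (323, 67), (326, 67), (329, 66), (332, 67), (335, 65), (338, 66)]
560 [(245, 74), (248, 73), (251, 73), (254, 73), (257, 72), (260, 74), (263, 79), (266, 77), (269, 68), (272, 73), (275, 88), (278, 141), (281, 162), (284, 177), (287, 179), (290, 180), (293, 181), (296, 179), (299, 181), (302, 180), (305, 180), (308, 179), (311, 172), (314, 64), (317, 150), (320, 149), (323, 148), (326, 150), (329, 148), (332, 148), (335, 149), (338, 146)]
```

Force is now 19 N and the edge rows match a shut lid (θ≈0). The shut fingertips sit about 26 mm behind the nominal TCP. I rise and go over the latch.

Call:
{"fn": "play_rows", "kwargs": {
  "dp": [
    [0,0,-0.8],
    [0,0,-1.7],
    [0,0,-2.6],
    [0,0,-3.2],
    [0,0,-3.6]
  ],
  "rot": [
    [0,0,0],
    [0,0,0],
    [0,0,0],
    [0,0,0],
    [0,0,0]
  ],
  "fingers": 1.0
}}

```text
clock: 35.87
eef_pos: [518.5, 165.6, 254.2]
tcp_rot: [3.14, 0.004, 3.03]
contact_force: [0.8, 0.5, -0.8]
opening: 0.711
grasp_force: 0.0
```

Call:
{"fn": "play_rows", "kwargs": {
  "dp": [
    [0.4,0.3,0],
    [0.8,0.6,0],
    [1.2,0.9,0],
    [1.75,1.25,0],
    [1.75,1.25,0]
  ],
  "rot": [
    [0,0,-0.08],
    [0,0,-0.08],
    [0,0,-0.08],
    [0,0,-0.08],
    [0,0,-0.08]
  ]
}}

```text
clock: 36.28
eef_pos: [450.5, 224.4, 250.7]
tcp_rot: [3.141, -0.002, 3.04]
contact_force: [-0.4, -0.1, -0.9]
opening: 1.001
grasp_force: 0.0
```

Call:
{"fn": "play_rows", "kwargs": {
  "dp": [
    [0,0,0],
    [0,0,0]
  ],
  "rot": [
    [0,0,0],
    [0,0,0]
  ]
}}

```text
clock: 36.45
eef_pos: [453.7, 222.7, 251.0]
tcp_rot: [-3.142, 0.001, 3.039]
contact_force: [-0.3, 0.4, 0.2]
opening: 0.998
grasp_force: 0.0
```

Run:
```python
from geo import *
import pickle
w=grab("wrist"); q=telemetry.sense(); print(case(q['eef_pos']).round(1),q['tcp_rot'])
pickle.dump(w,open("l1.pkl","wb"))
N={"bar":(-142,0,131),"bailpiv":(-116,0,76),"levtip":(-153,0,127),"groove":(-91,0,122.5),"levpiv":(-98,0,78)}
for k,v in N.items(): print(k,proj(w,[f(*v)]).round())
u,v=proj(w,[f(-120,0,120)])[0].astype(int); print(u,v)
u0,v0=max(0,min(u-120,400)),max(0,min(v-90,300))
print("crop",u0,v0)
cv2.imwrite("pics/l1.png",cv2.resize(w['color'][v0:v0+180,u0:u0+240],(800,600),interpolation=cv2.INTER_CUBIC)[:,:,::-1])
```

```text
[-1.251e+02  1.000e-01  2.509e+02] [-3.14148205e+00  5.14212237e-04  3.03863552e+00]
bar [[315. 196.]]
bailpiv [[315. 214.]]
levtip [[315. 179.]]
groove [[315. 261.]]
levpiv [[315. 235.]]
314 222
crop 194 132
```

View pics/l1.png

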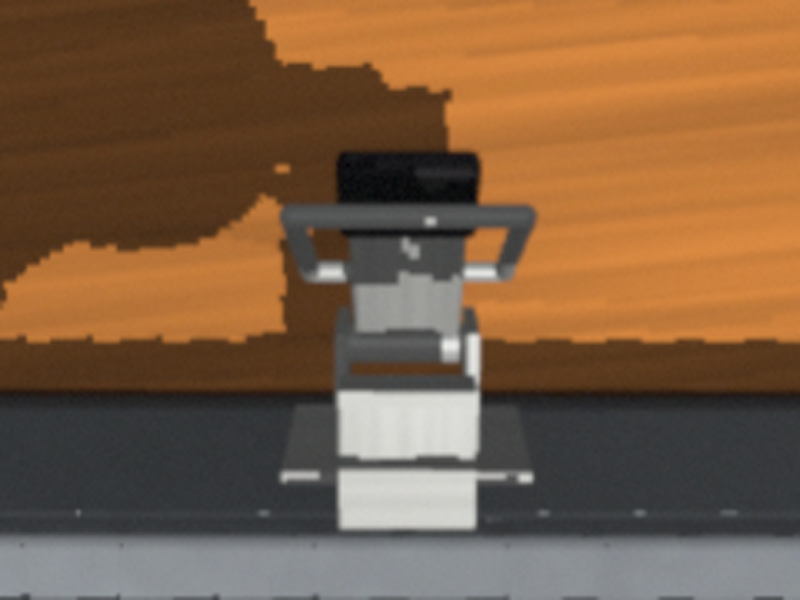

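The crop (scale 3.33, offset (194,132)) shows the lid shut. The bail bar is at crop (408,215), or pixel (316,196.5). The keeper block is at crop (408,390–528) and the lever's black end at (408,180). The bar matches its predicted pixel (315,196). I lower and check its height from a second place.

Call:
{"fn": "play_rows", "kwargs": {
  "dp": [
    [0.2,0.01,0.5],
    [0.42,0.03,1.1],
    [0.42,0.03,1.8],
    [0.42,0.03,2.4],
    [0.42,0.03,2.4]
  ],
  "rot": [
    [0,0,0],
    [0,0,0],
    [0,0,0],
    [0,0,0],
    [0,0,0]
  ]
}}

```text
clock: 36.92
eef_pos: [434.6, 223.8, 150.9]
tcp_rot: [-3.138, -0.006, 3.038]
contact_force: [-1.2, -0.4, -0.4]
opening: 0.998
grasp_force: 0.0
```

Call:
{"fn": "play_rows", "kwargs": {
  "dp": [
    [0,0,0],
    [0,0,0]
  ],
  "rot": [
    [0,0,0],
    [0,0,0]
  ]
}}

```text
clock: 37.08
eef_pos: [437.9, 225.8, 156.0]
tcp_rot: [3.141, 0.001, 3.038]
contact_force: [0.2, 0.7, 0.2]
opening: 1.001
grasp_force: 0.0
```

Run:
```python
from geo import *
import pickle
w1=pickle.load(open("l1.pkl","rb"))
w=grab("wrist"); q=telemetry.sense(); print(case(q['eef_pos']).round(1)); pickle.dump(w,open("l2.pkl","wb"))
g=cv2.cvtColor(w['color'],cv2.COLOR_RGB2GRAY).astype(int); g1=cv2.cvtColor(w1['color'],cv2.COLOR_RGB2GRAY).astype(int)
for yy in (-18,18):
    p=proj(w,[f(-142,yy+1,131)])[0]; print(p.round(),[(r,g[r,int(p[0])]) for r in range(int(p[1])-16,int(p[1])+17,2)])
    p=proj(w1,[f(-142,yy+1,131)])[0]; print(p.round(),[(r,g1[r,int(p[0])]) for r in range(int(p[1])-8,int(p[1])+9)])
p=proj(w,[f(-142,0,131)])[0]; r=int(p[1]); print("cols",[(c,g[r,c]) for c in range(int(p[0])-80,int(p[0])-35,3)],[(c,g[r,c]) for c in range(int(p[0])+35,int(p[0])+80,3)])
```

```text
[-141.2    2.   156.4]
[277. 266.] [(250, np.int64(60)), (252, np.int64(63)), (254, np.int64(67)), (256, np.int64(73)), (258, np.int64(70)), (260, np.int64(70)), (262, np.int64(73)), (264, np.int64(89)), (266, np.int64(95)), (268, np.int64(104)), (270, np.int64(93)), (272, np.int64(89)), (274, np.int64(80)), (276, np.int64(123)), (278, np.int64(83)), (280, np.int64(69)), (282, np.int64(67))]
[290. 196.] [(187, np.int64(61)), (188, np.int64(61)), (189, np.int64(61)), (190, np.int64(60)), (191, np.int64(61)), (192, np.int64(59)), (193, np.int64(68)), (194, np.int64(79)), (195, np.int64(85)), (196, np.int64(88)), (197, np.int64(88)), (198, np.int64(80)), (199, np.int64(76)), (200, np.int64(65)), (201, np.int64(56)), (202, np.int64(55)), (203, np.int64(54))]
[351. 266.] [(250, np.int64(156)), (252, np.int64(154)), (254, np.int64(155)), (256, np.int64(156)), (258, np.int64(159)), (260, np.int64(161)), (262, np.int64(137)), (264, np.int64(92)), (266, np.int64(95)), (268, np.int64(104)), (270, np.int64(92)), (272, np.int64(89)), (274, np.int64(89)), (276, np.int64(133)), (278, np.int64(149)
[... 383 characters left out ...]
 (203, np.int64(141)), (204, np.int64(141))]
cols [(231, np.int64(151)), (234, np.int64(152)), (237, np.int64(152)), (240, np.int64(151)), (243, np.int64(148)), (246, np.int64(150)), (249, np.int64(151)), (252, np.int64(151)), (255, np.int64(151)), (258, np.int64(146)), (261, np.int64(89)), (264, np.int64(94)), (267, np.int64(94)), (270, np.int64(94)), (273, np.int64(93))] [(346, np.int64(94)), (349, np.int64(93)), (352, np.int64(94)), (355, np.int64(94)), (358, np.int64(136)), (361, np.int64(177)), (364, np.int64(93)), (367, np.int64(93)), (370, np.int64(152)), (373, np.int64(155)), (376, np.int64(156)), (379, np.int64(155)), (382, np.int64(157)), (385, np.int64(158)), (388, np.int64(159))]
```

Run:
```python
from geo import *
import pickle
w1=pickle.load(open("l1.pkl","rb"));w2=pickle.load(open("l2.pkl","rb"))
x,e=tri([(w1,(316.4,196.7)),(w2,(314,269.3))]); print(case(x).round(1),e)
print(case(telemetry.sense()['eef_pos']))
```

```text
[-142.6    1.   136.3] [0.0, 0.0]
[-141.1590789     1.96354819  156.35624199]
```

Call:
{"fn": "play_rows", "kwargs": {
  "dp": [
    [0.02,-0.02,0.4],
    [0.02,-0.02,0.8],
    [0.02,-0.02,1.2],
    [0.02,-0.02,1.6],
    [0.02,-0.02,1.7]
  ],
  "rot": [
    [0,0,0],
    [0,0,0],
    [0,0,0],
    [0,0,0],
    [0,0,0]
  ]
}}

```text
clock: 37.55
eef_pos: [435.9, 224.9, 86.5]
tcp_rot: [-3.141, -0.0, 3.038]
contact_force: [-0.1, -0.7, -1.1]
opening: 0.999
grasp_force: 0.0
```

Call:
{"fn": "play_rows", "kwargs": {
  "dp": [
    [0,0,0],
    [0,0,0],
    [0,0,0],
    [0,0,0],
    [0,0,0]
  ],
  "rot": [
    [0,0,0],
    [0,0,0],
    [0,0,0],
    [0,0,0],
    [0,0,0]
  ],
  "fingers": 0.4,
  "grip_force": 25
}}

```text
clock: 37.97
eef_pos: [436.5, 225.5, 87.9]
tcp_rot: [3.14, 0.002, 3.039]
contact_force: [-1.0, 1.0, 2.3]
opening: 0.602
grasp_force: 26.2
```

Call:
{"fn": "play_rows", "kwargs": {
  "dp": [
    [0,0,0],
    [0,0,0]
  ],
  "rot": [
    [0,0,0],
    [0,0,0]
  ]
}}

```text
clock: 38.13
eef_pos: [436.3, 225.5, 87.4]
tcp_rot: [3.141, 0.001, 3.039]
contact_force: [0.4, 2.1, 2.0]
opening: 0.602
grasp_force: 26.2
```

Call:
{"fn": "play_rows", "kwargs": {
  "dp": [
    [-0.1,0,-0.06],
    [-0.21,0,-0.1],
    [-0.32,0,-0.13],
    [-0.44,0,-0.16],
    [-0.55,0,-0.18]
  ],
  "rot": [
    [0,0,0],
    [0,0,0],
    [0,0,0],
    [0,0,0],
    [0,0,0]
  ]
}}

```text
clock: 38.55
eef_pos: [457.8, 222.8, 94.0]
tcp_rot: [3.142, -0.001, 3.038]
contact_force: [-0.7, 4.9, -3.2]
opening: 0.603
grasp_force: 26.6
```

Call:
{"fn": "play_rows", "kwargs": {
  "dp": [
    [-0.11,0,0],
    [-0.22,0,0.01],
    [-0.34,0,0.02],
    [-0.45,0,0.04],
    [-0.56,0,0.07]
  ],
  "rot": [
    [0,0,0],
    [0,0,0],
    [0,0,0],
    [0,0,0],
    [0,0,0]
  ]
}}

```text
clock: 38.97
eef_pos: [480.2, 220.5, 91.2]
tcp_rot: [3.142, -0.001, 3.038]
contact_force: [-2.0, 4.6, -0.1]
opening: 0.603
grasp_force: 27.0
```

Call:
{"fn": "play_rows", "kwargs": {
  "dp": [
    [-0.1,0,0.04],
    [-0.2,0,0.08],
    [-0.2,0,0.12],
    [-0.2,0,0.12]
  ],
  "rot": [
    [0,0,0],
    [0,0,0],
    [0,0,0],
    [0,0,0]
  ]
}}

```text
clock: 39.3
eef_pos: [488.5, 219.7, 86.4]
tcp_rot: [3.141, 0.001, 3.038]
contact_force: [0.4, 3.4, 1.1]
opening: 0.603
grasp_force: 27.6
```

Run:
```python
from geo import *
import pickle
w=grab("wrist"); q=telemetry.sense(); print(case(q['eef_pos']).round(1),q['opening'],q['grasp_force'],q['contact_force']); pickle.dump(w,open("l3.pkl","wb"))
g=cv2.cvtColor(w['color'],cv2.COLOR_RGB2GRAY).astype(int)
for yy in (-19,19):
    p=proj(w,[f(-91,yy+1,128)])[0]; print(p.round(),[(r,int(g[r,int(p[0])])) for r in range(int(p[1])-40,int(p[1])+40,3)])
```

```text
[-90.6   0.9  86.5] 0.5992875172963186 27.566289603710175 [0.3634629  4.37331716 1.65778252]
[260. 336.] [(295, 97), (298, 99), (301, 95), (304, 96), (307, 96), (310, 100), (313, 94), (316, 99), (319, 96), (322, 95), (325, 95), (328, 95), (331, 96), (334, 110), (337, 118), (340, 120), (343, 109), (346, 108), (349, 85), (352, 72), (355, 75), (358, 72), (361, 73), (364, 74), (367, 73), (370, 74), (373, 78)]
[372. 336.] [(295, 95), (298, 96), (301, 91), (304, 94), (307, 93), (310, 98), (313, 93), (316, 95), (319, 93), (322, 93), (325, 93), (328, 93), (331, 95), (334, 109), (337, 120), (340, 119), (343, 108), (346, 109), (349, 89), (352, 75), (355, 75), (358, 77), (361, 75), (364, 75), (367, 74), (370, 76), (373, 80)]
```

Call:
{"fn": "play_rows", "kwargs": {
  "dp": [
    [0,0,0.04],
    [0,0,0.08],
    [0,0,0.12],
    [0,0,0.12]
  ],
  "rot": [
    [0,0,0],
    [0,0,0],
    [0,0,0],
    [0,0,0]
  ]
}}

```text
clock: 39.68
eef_pos: [488.7, 219.8, 81.9]
tcp_rot: [3.141, 0.002, 3.039]
contact_force: [3.0, 2.4, 3.9]
opening: 0.598
grasp_force: 27.8
```

Call:
{"fn": "play_rows", "kwargs": {
  "dp": [
    [0,0,0.03],
    [0,0,0.06],
    [0,0,0.06]
  ],
  "rot": [
    [0,0,0],
    [0,0,0],
    [0,0,0]
  ]
}}

```text
clock: 39.93
eef_pos: [488.9, 219.8, 81.2]
tcp_rot: [3.141, 0.002, 3.039]
contact_force: [-3.0, -0.6, 24.1]
opening: 0.601
grasp_force: 29.2
```

```bash
cat > bar.py <<'E'
from geo import *
import sys
w=grab("wrist"); q=telemetry.sense(); print(case(q['eef_pos']).round(1),round(q['opening'],3),round(q['grasp_force'],1),q['contact_force'].round(1))
g=cv2.cvtColor(w['color'],cv2.COLOR_RGB2GRAY).astype(int)
for z in (125,128,131): print(z,proj(w,[f(-91,0,z)]).round(),proj(w,[f(-86,0,z)]).round())
for yy in (-19,19):
    p=proj(w,[f(-91,yy+1,125)])[0]; print(p.round(),[(r,int(g[r,int(p[0])])) for r in range(int(p[1])-36,int(p[1])+40,3)])
print("lever tip by q:")
for q in (1.7,1.5,1.3,1.1,.9,.7): print(q,proj(w,[f(-98-74*np.sin(.6+q),1,78-74*np.cos(.6+q))]).round().tolist())
c=int(proj(w,[f(-130,1,110)])[0][0]); b=[r for r in range(60,330) if w['color'][r,c].max()<45]; print("black rows",b[:1],b[-1:],len(b))
E
python3 bar.py
```

```text
[-90.    1.1  81.2] 0.605 29.2 [-3.2  0.2 24.2]
125 [[313. 338.]] [[313. 352.]]
128 [[313. 343.]] [[313. 356.]]
131 [[313. 348.]] [[313. 362.]]
[259. 338.] [(302, 97), (305, 93), (308, 95), (311, 95), (314, 96), (317, 95), (320, 96), (323, 95), (326, 96), (329, 94), (332, 103), (335, 110), (338, 127), (341, 110), (344, 100), (347, 94), (350, 109), (353, 109), (356, 75), (359, 73), (362, 73), (365, 70), (368, 72), (371, 74), (374, 72), (377, 72)]
[373. 338.] [(302, 95), (305, 93), (308, 93), (311, 89), (314, 93), (317, 91), (320, 93), (323, 93), (326, 93), (329, 93), (332, 104), (335, 111), (338, 127), (341, 110), (344, 102), (347, 94), (350, 232), (353, 110), (356, 78), (359, 74), (362, 74), (365, 72), (368, 74), (371, 74), (374, 75), (377, 75)]
lever tip by q:
1.7 [[316.0, 149.0]]
1.5 [[316.0, 116.0]]
1.3 [[316.0, 97.0]]
1.1 [[316.0, 88.0]]
0.9 [[316.0, 89.0]]
0.7 [[316.0, 96.0]]
black rows [88] [153] 6
```

The bar has bottomed in the groove (24 N, bar row 338 as predicted for its seat). I release it and check that it stays.

Call:
{"fn": "play_rows", "kwargs": {
  "dp": [
    [0,0,-0.05],
    [0,0,-0.05]
  ],
  "rot": [
    [0,0,0],
    [0,0,0]
  ]
}}

```text
clock: 40.15
eef_pos: [488.1, 219.8, 81.6]
tcp_rot: [3.141, 0.001, 3.039]
contact_force: [1.5, 3.7, 5.2]
opening: 0.605
grasp_force: 27.9
```

Call:
{"fn": "play_rows", "kwargs": {
  "dp": [
    [0,0,0],
    [0,0,0],
    [0,0,0],
    [0,0,0],
    [0,0,0]
  ],
  "rot": [
    [0,0,0],
    [0,0,0],
    [0,0,0],
    [0,0,0],
    [0,0,0]
  ],
  "fingers": 0.85
}}

```text
clock: 40.57
eef_pos: [487.5, 219.3, 80.9]
tcp_rot: [-3.141, -0.001, 3.039]
contact_force: [0.5, 0.3, 0.0]
opening: 0.846
grasp_force: 0.0
```

```bash
python3 bar.py
```

```text
[-91.2   0.5  81. ] 0.853 0.0 [-0.2  0.5 -0.2]
125 [[315. 342.]] [[315. 355.]]
128 [[315. 347.]] [[315. 360.]]
131 [[315. 352.]] [[315. 365.]]
[261. 342.] [(306, 94), (309, 91), (312, 91), (315, 92), (318, 95), (321, 92), (324, 95), (327, 93), (330, 93), (333, 96), (336, 107), (339, 120), (342, 113), (345, 103), (348, 87), (351, 93), (354, 107), (357, 106), (360, 71), (363, 71), (366, 71), (369, 70), (372, 71), (375, 71), (378, 73), (381, 69)]
[375. 342.] [(306, 93), (309, 91), (312, 92), (315, 91), (318, 93), (321, 89), (324, 92), (327, 89), (330, 91), (333, 96), (336, 106), (339, 118), (342, 115), (345, 104), (348, 91), (351, 113), (354, 229), (357, 108), (360, 74), (363, 71), (366, 72), (369, 72), (372, 72), (375, 73), (378, 74), (381, 73)]
lever tip by q:
1.7 [[318.0, 153.0]]
1.5 [[318.0, 121.0]]
1.3 [[318.0, 101.0]]
1.1 [[318.0, 92.0]]
0.9 [[318.0, 92.0]]
0.7 [[317.0, 100.0]]
black rows [92] [157] 6
```

Call:
{"fn": "play_rows", "kwargs": {
  "dp": [
    [0,0,-0.3],
    [0,0,-0.9],
    [0,0,-1.7],
    [0,0,-2.5],
    [0,0,-3.0]
  ],
  "rot": [
    [0,0,0],
    [0,0,0],
    [0,0,0],
    [0,0,0],
    [0,0,0]
  ]
}}

```text
clock: 41.03
eef_pos: [488.7, 219.9, 204.2]
tcp_rot: [3.14, 0.002, 3.039]
contact_force: [1.2, 0.1, 0.7]
opening: 0.852
grasp_force: 0.0
```

Call:
{"fn": "play_rows", "kwargs": {
  "dp": [
    [0.25,0,0],
    [0.5,0,0.2],
    [0.75,0,0.5],
    [1.0,0,0.9],
    [1.16,0,1.2]
  ],
  "rot": [
    [0,-1,0],
    [0,-2,0],
    [0,-3,0],
    [0,-4,0],
    [0,-5,0]
  ],
  "fingers": 0.0
}}

```text
clock: 41.45
eef_pos: [445.8, 220.0, 160.2]
tcp_rot: [-3.131, 0.46, 3.035]
contact_force: [0.8, -1.2, 0.1]
opening: 0.137
grasp_force: 0.0
```

Call:
{"fn": "play_rows", "kwargs": {
  "dp": [
    [0,0,0],
    [0,0,0],
    [0,0,0],
    [0,0,0]
  ],
  "rot": [
    [0,0,0],
    [0,0,0],
    [0,0,0],
    [0,0,0]
  ]
}}

```text
clock: 41.78
eef_pos: [449.3, 220.9, 161.9]
tcp_rot: [-3.131, 0.457, 3.034]
contact_force: [0.9, 0.3, -0.4]
opening: 0.002
grasp_force: 0.0
```

Run:
```python
from geo import *
q=telemetry.sense(); print(case(q['eef_pos']).round(1),q['tcp_rot'].round(3),q['opening'],q['qpos'].round(2))
R=Ro.from_euler('xyz',q['tcp_rot']).as_matrix(); B=np.array([ex,ey,[0,0,1]]); M=B@R; print(M.round(3))
p=case(q['eef_pos'])
for wpt in [(-140,100),(-140.3,85.5),(-146.8,65.4),(-146,43.7),(-139,24.8),(-133.3,16.3),(-126.2,8.5)]:
    print(wpt,(M.T@(np.array([wpt[0],1,wpt[1]])-p)/40).round(2))
w=grab("wrist","l4"); s=grab("scene")
for k,v in {"bar125":(-91,1,125)}.items(): print(k,proj(w,[f(*v)]).round())
for b in (1.5,1.7,1.9,2.1,2.3): print(b,proj(w,[f(-98-74*np.sin(b),1,78-74*np.cos(b))]).round().tolist())
m=(w['color'].max(2)<45).astype(np.uint8); n,l,st,ce=cv2.connectedComponentsWithStats(m)
print([(st[i].tolist(),ce[i].round().tolist()) for i in range(1,n) if st[i,4]>150])
```

```text
[-129.5   -1.9  161.9] [-3.131  0.457  3.034] 0.002323636204857672 [ 0.7   0.07  2.21 -0.59  0.62 -0.32]
[[-0.897  0.01   0.442]
 [ 0.004  1.    -0.013]
 [-0.442 -0.01  -0.897]]
(-140, 100) [0.92 0.09 1.27]
(-140.3, 85.5) [1.09 0.09 1.59]
(-146.8, 65.4) [1.45 0.09 1.97]
(-146, 43.7) [1.68 0.1  2.47]
(-139, 24.8) [1.73 0.1  2.97]
(-133.3, 16.3) [1.69 0.11 3.22]
(-126.2, 8.5) [1.62 0.11 3.48]
bar125 [[322. 282.]]
1.5 [[322.0, 102.0]]
1.7 [[322.0, 116.0]]
1.9 [[322.0, 137.0]]
2.1 [[322.0, 164.0]]
2.3 [[322.0, 195.0]]
[([292, 122, 60, 42, 2316], [321.0, 142.0]), ([0, 298, 640, 182, 51499], [314.0, 425.0])]
```

The lever's black end is at (321,142), which gives a lever value of about 1.25, with the bail seated. Now I press the lever down along its arc.

Call:
{"fn": "play_rows", "kwargs": {
  "dp": [
    [0.5,0.05,0.7],
    [0.92,0.09,1.27],
    [1.09,0.09,1.59],
    [1.27,0.09,1.78],
    [1.45,0.09,1.97]
  ],
  "rot": [
    [0,0,0],
    [0,0,0],
    [0,0,0],
    [0,0,0],
    [0,0,0]
  ]
}}

```text
clock: 42.3
eef_pos: [431.8, 224.4, 63.9]
tcp_rot: [-3.129, 0.457, 3.034]
contact_force: [1.9, -0.5, 1.2]
opening: -0.001
grasp_force: 0.9
```

Call:
{"fn": "play_rows", "kwargs": {
  "dp": [
    [0.08,0,0.17],
    [0.16,0,0.34],
    [0.23,0.01,0.5],
    [0.23,0.01,0.5]
  ],
  "rot": [
    [0,0,0],
    [0,0,0],
    [0,0,0],
    [0,0,0]
  ]
}}

```text
clock: 42.63
eef_pos: [432.3, 224.4, 41.8]
tcp_rot: [-3.128, 0.457, 3.034]
contact_force: [0.6, -0.1, 0.3]
opening: -0.0
grasp_force: 0.0
```

```bash
cat > lev.py <<'E'
from geo import *
w=grab("wrist"); q=telemetry.sense(); print(case(q['eef_pos']).round(1),q['contact_force'].round(1),q['grasp_force'])
R=Ro.from_euler('xyz',q['tcp_rot']).as_matrix(); B=np.array([ex,ey,[0,0,1]]); M=B@R; print(M.round(2).tolist())
g=cv2.cvtColor(w['color'],cv2.COLOR_RGB2GRAY).astype(int)
print("bar seat",proj(w,[f(-91,1,125),f(-91,1,131)]).round().tolist())
p=proj(w,[f(-91,20,125)])[0]; print([(r,int(g[r,int(p[0])])) for r in range(int(p[1])-24,min(479,int(p[1])+28),3)])
for b in (1.9,1.5,1.2,1.0,.8,.6): print(b,proj(w,[f(-98-74*np.sin(b),1,78-74*np.cos(b))]).round().tolist())
m=(w['color'].max(2)<45).astype(np.uint8); n,l,st,ce=cv2.connectedComponentsWithStats(m)
print([(st[i].tolist()) for i in range(1,n) if st[i,4]>150])
E
python3 lev.py
```

```text
[-1.469e+02 -1.000e-01  4.220e+01] [0.5 0.2 0.3] 0.0
[[-0.9, 0.01, 0.44], [0.0, 1.0, -0.02], [-0.44, -0.01, -0.9]]
bar seat [[317.0, 545.0], [317.0, 563.0]]
[]
1.9 [[316.0, 397.0]]
1.5 [[317.0, 310.0]]
1.2 [[318.0, 272.0]]
1.0 [[318.0, 260.0]]
0.8 [[318.0, 256.0]]
0.6 [[318.0, 258.0]]
[[0, 278, 640, 202, 53494]]
```

```bash
cat > sc.py <<'E'
from geo import *
s=grab("scene")
for b in (2.3,1.9,1.6,1.3,1.0,.6): print(b,proj(s,[f(-98-66*np.sin(b),1,78-66*np.cos(b)),f(-98-45*np.sin(b),1,78-45*np.cos(b))]).round().tolist())
print("bar seat",proj(s,[f(-91,-24,125),f(-91,24,125)]).round().tolist())
m=(s['color'].max(2)<45).astype(np.uint8)[240:350,380:470]; n,l,st,ce=cv2.connectedComponentsWithStats(m)
print([(st[i].tolist(),(ce[i]+[380,240]).round().tolist()) for i in range(1,n) if st[i,4]>8])
cv2.imwrite("pics/s5.png",cv2.resize(s['color'][230:350,340:500],(800,600),interpolation=cv2.INTER_CUBIC)[:,:,::-1])
E
python3 sc.py
```

```text
2.3 [[418.0, 292.0], [411.0, 297.0]]
1.9 [[422.0, 294.0], [413.0, 299.0]]
1.6 [[422.0, 298.0], [413.0, 301.0]]
1.3 [[420.0, 302.0], [412.0, 304.0]]
1.0 [[415.0, 306.0], [409.0, 307.0]]
0.6 [[406.0, 312.0], [403.0, 311.0]]
bar seat [[389.0, 289.0], [399.0, 309.0]]
[([62, 10, 7, 8, 23], [445.0, 253.0]), ([45, 16, 37, 32, 281], [440.0, 275.0]), ([82, 29, 8, 10, 21], [465.0, 274.0]), ([80, 36, 10, 7, 18], [465.0, 279.0]), ([49, 49, 6, 7, 14], [431.0, 292.0]), ([56, 49, 5, 5, 13], [438.0, 291.0]), ([38, 63, 6, 5, 16], [420.0, 305.0])]
```

The dark lever end is seen at scene (420,305), as expected for a lever value of about 0.7, so it follows. I press on.

Call:
{"fn": "play_rows", "kwargs": {
  "dp": [
    [0.03,0.03,0.24],
    [0.06,0.03,0.48],
    [0.04,0.03,0.61],
    [0.02,0.03,0.73],
    [-0.02,0.03,0.86]
  ],
  "rot": [
    [0,0,0],
    [0,0,0],
    [0,0,0],
    [0,0,0],
    [0,0,0]
  ]
}}

```text
clock: 43.15
eef_pos: [448.3, 224.0, 12.3]
tcp_rot: [-3.13, 0.458, 3.034]
contact_force: [0.3, -0.9, 1.2]
opening: 0.002
grasp_force: 0.2
```

Call:
{"fn": "play_rows", "kwargs": {
  "dp": [
    [-0.03,0,0.07],
    [-0.05,0,0.13],
    [-0.07,0,0.17],
    [-0.07,0,0.17]
  ],
  "rot": [
    [0,0,0],
    [0,0,0],
    [0,0,0],
    [0,0,0]
  ]
}}

```text
clock: 43.48
eef_pos: [452.4, 223.4, 8.2]
tcp_rot: [-3.131, 0.458, 3.034]
contact_force: [-24.6, 1.8, 37.7]
opening: 0.003
grasp_force: 20.5
```

```bash
python3 sc.py; python3 lev.py | head -1
```

```text
2.3 [[418.0, 292.0], [411.0, 297.0]]
1.9 [[422.0, 294.0], [413.0, 299.0]]
1.6 [[422.0, 298.0], [413.0, 301.0]]
1.3 [[420.0, 302.0], [412.0, 304.0]]
1.0 [[415.0, 306.0], [409.0, 307.0]]
0.6 [[406.0, 312.0], [403.0, 311.0]]
bar seat [[389.0, 289.0], [399.0, 309.0]]
[([53, 20, 5, 6, 12], [435.0, 263.0]), ([35, 29, 29, 35, 227], [428.0, 288.0]), ([69, 44, 6, 6, 12], [452.0, 286.0]), ([33, 51, 5, 5, 10], [415.0, 293.0]), ([39, 50, 5, 7, 15], [421.0, 294.0]), ([65, 50, 8, 8, 22], [448.0, 293.0])]
[-126.8    0.9    8.3] [-22.5   2.4  33.3] 18.426877409219742
```

The force jumped to about 45 N at the stop, so the lever is home. I back off along the finger and look at the latch.

Call:
{"fn": "play_rows", "kwargs": {
  "dp": [
    [0,0,-0.3],
    [0,0,-1.0],
    [0,0,-1.8],
    [0,0,-2.7],
    [0,0,-3.6]
  ],
  "rot": [
    [0,0,0],
    [0,0,0],
    [0,0,0],
    [0,0,0],
    [0,0,0]
  ]
}}

```text
clock: 44.0
eef_pos: [388.3, 231.5, 137.1]
tcp_rot: [-3.129, 0.455, 3.035]
contact_force: [0.2, 1.2, 0.1]
opening: 0.0
grasp_force: 0.0
```

Call:
{"fn": "play_rows", "kwargs": {
  "dp": [
    [0,0,-0.6],
    [0,0,-1.2],
    [0,0,-1.4],
    [0,0,-1.4]
  ],
  "rot": [
    [0,0,0],
    [0,0,0],
    [0,0,0],
    [0,0,0]
  ]
}}

```text
clock: 44.33
eef_pos: [365.7, 236.1, 188.5]
tcp_rot: [-3.133, 0.46, 3.034]
contact_force: [-0.1, -0.0, 0.6]
opening: -0.0
grasp_force: 0.0
```

Run:
```python
from geo import *
w=grab("wrist"); q=telemetry.sense(); print(case(q['eef_pos']).round(1),q['tcp_rot'])
N={"bar":(-91,1,125),"tip q0":(-140,1,17),"tip q.2":(-98-74*np.sin(.8),1,78-74*np.cos(.8)),"piv":(-98,1,78),"bailpiv q0":(-93.5,1,60.5),"lidedge":(-70,1,134.5)}
for k,v in N.items(): print(k,proj(w,[f(*v)]).round())
u,v=proj(w,[f(-100,0,90)])[0].astype(int)
u0,v0=max(0,min(u-120,400)),max(0,min(v-90,300)); print("crop",u0,v0)
cv2.imwrite("pics/l5.png",cv2.resize(w['color'][v0:v0+180,u0:u0+240],(800,600),interpolation=cv2.INTER_CUBIC)[:,:,::-1])
```

```text
[-214.2    4.1  187.1] [-3.13133964  0.45881311  3.03442623]
bar [[312. 330.]]
tip q0 [[313. 189.]]
tip q.2 [[313. 185.]]
piv [[313. 276.]]
bailpiv q0 [[313. 264.]]
lidedge [[312. 357.]]
crop 191 196
```

View pics/l5.png

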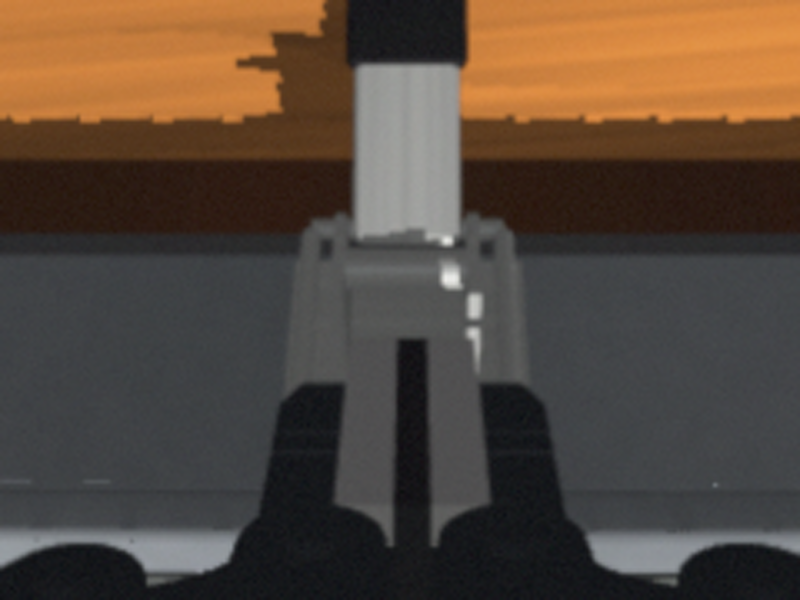

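The latch view shows the lever's strip pointing down at crop (408,150) and the bail arms running from (320,225) and (495,225) up to the keeper, taut on both sides. The case is latched. Next I untilt and go over to the scanner.

Call:
{"fn": "play_rows", "kwargs": {
  "dp": [
    [0,0,0],
    [0,0,0],
    [0,0,0],
    [0,0,0],
    [0,0,0]
  ],
  "rot": [
    [0,1,0],
    [0,2,0],
    [0,3,0],
    [0,4,0],
    [0,4.38,0]
  ]
}}

```text
clock: 44.8
eef_pos: [367.7, 234.8, 185.5]
tcp_rot: [-3.131, -0.007, 3.027]
contact_force: [0.1, 0.2, -0.4]
opening: 0.003
grasp_force: 0.0
```

Call:
{"fn": "play_rows", "kwargs": {
  "dp": [
    [0,0,-0.4],
    [0,0,-1.0],
    [0,0,-1.6],
    [0,0,-1.8],
    [0,0,-1.8]
  ],
  "rot": [
    [0,0,0],
    [0,0,0],
    [0,0,0],
    [0,0,0],
    [0,0,0]
  ],
  "fingers": 1.0
}}

```text
clock: 45.22
eef_pos: [367.0, 235.8, 258.6]
tcp_rot: [-3.131, 0.0, 3.028]
contact_force: [1.1, 0.1, -0.6]
opening: 0.702
grasp_force: 0.0
```

Call:
{"fn": "play_rows", "kwargs": {
  "dp": [
    [-0.38,-0.83,0],
    [-0.76,-1.67,0],
    [-1.14,-2.5,0],
    [-1.52,-3.34,0],
    [-1.9,-4.17,0]
  ],
  "rot": [
    [0,0,0],
    [0,0,0],
    [0,0,0],
    [0,0,0],
    [0,0,0]
  ]
}}

```text
clock: 45.63
eef_pos: [421.7, 59.4, 258.0]
tcp_rot: [-3.129, -0.004, 3.029]
contact_force: [1.6, 0.1, -0.7]
opening: 1.001
grasp_force: 0.0
```

Call:
{"fn": "play_rows", "kwargs": {
  "dp": [
    [-0.38,-0.83,0],
    [-0.76,-1.67,0],
    [-1.14,-2.5,0],
    [-1.52,-3.34,0],
    [-1.9,-4.17,0]
  ],
  "rot": [
    [0,0,0],
    [0,0,0],
    [0,0,0],
    [0,0,0],
    [0,0,0]
  ]
}}

```text
clock: 46.05
eef_pos: [478.4, -114.9, 259.5]
tcp_rot: [-3.13, -0.004, 3.028]
contact_force: [0.5, 0.3, 0.3]
opening: 0.999
grasp_force: 0.0
```

Call:
{"fn": "play_rows", "kwargs": {
  "dp": [
    [-0.38,-0.83,0],
    [-0.76,-1.67,0],
    [-1.14,-2.5,0],
    [-1.52,-3.34,0],
    [-1.9,-4.17,0]
  ],
  "rot": [
    [0,0,-0.3],
    [0,0,-0.6],
    [0,0,-0.8],
    [0,0,-1.0],
    [0,0,-1.0]
  ]
}}

```text
clock: 46.47
eef_pos: [535.2, -289.0, 260.6]
tcp_rot: [-3.132, -0.006, 3.134]
contact_force: [1.0, 0.5, 0.1]
opening: 1.001
grasp_force: 0.0
```

Call:
{"fn": "play_rows", "kwargs": {
  "dp": [
    [0,0,0],
    [0,0,0],
    [0,0,0]
  ],
  "rot": [
    [0,0,0],
    [0,0,0],
    [0,0,0]
  ]
}}

```text
clock: 46.72
eef_pos: [534.9, -286.6, 261.2]
tcp_rot: [-3.132, -0.006, 3.133]
contact_force: [0.5, 0.4, -0.2]
opening: 0.998
grasp_force: 0.0
```

Run:
```python
from geo import *
import pickle
w=grab("wrist"); q=telemetry.sense(); print(q['eef_pos'].round(1),q['tcp_rot'].round(3)); pickle.dump(w,open("g1.pkl","wb"))
t=cv2.imread("pics/top0.png"); 
hsv=cv2.cvtColor(w['color'],cv2.COLOR_RGB2HSV)
m=((hsv[:,:,1]<70)&(hsv[:,:,2]<190))
V=hsv[:,:,2]
for r in range(60,380,8): print(r,''.join(('.' if not m[r,c] else chr(48+min(9,V[r,c]//16))) for c in range(160,520,4)))
```

```text
[ 535.  -286.1  261.9] [-3.132 -0.005  3.134]
60 ..........................................................................................
68 ..........................................................................................
76 ..........................................................................................
84 ..........................................................................................
92 ..........................................................................................
100 ..........................................................................................
108 ..........................................................................................
116 ..........................................................................................
124 ..........................................................................................
132 ..........................................................................................
140 ..........................................................................................
148 ..........
[... 2040 characters left out ...]
.................14444.............
324 44421.0..................5666666677777788888888888888767...............01.2444............
332 441111...................6777777777777787888878888888764..............110111444410........
340 4.00.1...................6777777777777777777777777778762..............10101.13444311......
348 .00011.0.................5677777777777777777777777777763..............01.0.00124444111....
356 1.1.1101..................67777777777777777777777777776...............001.1..1014444211...
364 ...00110..................5677777777766667............................100..11.11134444..1.
372 ..10.0...............................................................41..10.100.00344442..
```

Run:
```python
from geo import *
import pickle
w=pickle.load(open("g1.pkl","rb")); M=w['mount']
def pad(uv,yp):
    p=cv2.undistortPoints(np.array([[uv]],float),w['mtx'],np.array(w['D']))[0,0]; d=M[:3,:3]@np.array([p[0],p[1],1]); c=M[:3,3]
    return (c+d*((yp-c[1])/d[1])).round(1)
print("open pads",pad((188,318),-42.5),pad((440,318),42.5),pad((162,316),-57),pad((468,316),57))
hsv=cv2.cvtColor(w['color'],cv2.COLOR_RGB2HSV); V=hsv[:,:,2].astype(int)
V=cv2.GaussianBlur(V.astype(np.float32),(3,3),0)
L=[];Rr=[];T=[]
for r in range(216,306,6):
    row=V[r]; pk=280+np.argmax(row[280:312]); pkv=row[pk]
    # grip right edge: first below 100 right of peak ; left edge: steepest rise left of peak
    re=next(c for c in range(pk,350) if row[c]<95); g=np.diff(row); le=pk-28+np.argmax(g[pk-28:pk-2])
    dk=[c for c in range(re,355) if row[c]<52]
    print(r,"pk",pk,int(pkv),"L",le,"R",re,"dark",dk[:1],dk[-1:])
    L.append((le+.5,r));Rr.append((re,r))
    if dk: T.append((dk[-1]+1,r))
for n,P,z in(("L",L,55),("R",Rr,55),("T",T,64)):
    X=onz(w,P,z); k=np.polyfit(X[:,0],X[:,1],1); print(n,X[[0,-1]].round(1).tolist(),k.round(3),"res",np.std(X[:,1]-np.polyval(k,X[:,0])).round(1))
H=onz(w,[(260,332),(382,332),(260,348)],80); print("head",H.round(1))
for c in (280,330,360): print(c,[(r,int(V[r,c])) for r in range(290,336,3)])
```

```text
open pads [  7.9 -42.5 -42.9] [  5.6  42.5 -38.2] [  1.  -57.  -28.3] [  0.1  57.  -26.2]
216 pk 291 151 L 272 R 299 dark [] []
222 pk 291 149 L 269 R 300 dark [] []
228 pk 292 149 L 267 R 301 dark [] []
234 pk 293 147 L 268 R 302 dark [312] [319]
240 pk 294 144 L 269 R 303 dark [312] [321]
246 pk 295 144 L 270 R 303 dark [312] [326]
252 pk 296 141 L 270 R 304 dark [314] [327]
258 pk 297 140 L 272 R 305 dark [314] [327]
264 pk 297 138 L 273 R 305 dark [315] [328]
270 pk 298 138 L 274 R 307 dark [316] [329]
276 pk 299 135 L 275 R 308 dark [316] [330]
282 pk 300 134 L 275 R 308 dark [322] [335]
288 pk 301 132 L 275 R 309 dark [313] [335]
294 pk 302 131 L 276 R 310 dark [313] [354]
300 pk 303 129 L 277 R 310 dark [314] [354]
L [[551.9, -327.5, 55.0], [635.0, -325.7, 55.0]] [ 6.30000e-02 -3.65896e+02] res 1.3
R [[552.0, -303.5, 55.0], [635.1, -294.4, 55.0]] [ 1.12000e-01 -3.65119e+02] res 0.4
T [[566.5, -284.5, 64.0], [631.1, -251.9, 64.0]] [ 4.44000e-01 -5.37883e+02] res 4.5
head [[ 655.8 -340.3   80. ]
 [ 656.1 -227.8   80. ]
 [ 672.6 -341.1   80. ]]
280 [(290, 103), (293, 100), (296, 97), (299, 95), (302, 92), (305, 87), (308, 72), (311, 47), (314, 43), (317, 54), (320, 76), (323, 101), (326, 114), (329, 125), (332, 123), (335, 122)]
330 [(290, 36), (293, 36), (296, 38), (299, 36), (302, 43), (305, 44), (308, 44), (311, 50), (314, 77), (317, 98), (320, 115), (323, 131), (326, 130), (329, 129), (332, 128), (335, 126)]
360 [(290, 85), (293, 49), (296, 44), (299, 44), (302, 45), (305, 44), (308, 52), (311, 72), (314, 101), (317, 121), (320, 134), (323, 133), (326, 132), (329, 131), (332, 131), (335, 129)]
```

```bash
cat > scan.py <<'E'
from geo import *
def S(x,y,z,O=(614.6,-307),a=.105): return np.array([O[0]+x*np.cos(a)-y*np.sin(a),O[1]+x*np.sin(a)+y*np.cos(a),z])
E
python3 - <<'E'
from scan import *
import pickle
w=pickle.load(open("g1.pkl","rb"))
for n,p in {"grip end top":(-76,0,60),"ridge -60":(-60,0,68),"ridge -10":(-10,0,68),"L -10":(-10,-17,53),"R -10":(-10,17,53),"trig free top":(-24,36,64),"trig free bot":(-24,36,42),"trig pad top":(-10,36,64),"trig hinge":(26,36,64),"headL":(45,-40,80),"headR":(45,77,80)}.items(): print(n,proj(w,[S(*p)]).round(0).tolist())
V=cv2.cvtColor(w['color'],cv2.COLOR_RGB2HSV)[:,:,2].astype(int)
for r in (216,240,258,270): print(r,V[r,256:340:2].tolist())
print([(r,int(V[r,290])) for r in range(180,206,2)])
t=grab("top"); V=cv2.cvtColor(t['color'],cv2.COLOR_RGB2HSV)
print("top",{n:proj(t,[S(*p)]).round().tolist() for n,p in {"gripend":(-76,0,60),"pad":(-10,36,64),"headL":(57,77,80),"headR":(57,-40,80)}.items()})
E
```

```text
grip end top [[286.0, 203.0]]
ridge -60 [[287.0, 223.0]]
ridge -10 [[294.0, 275.0]]
L -10 [[277.0, 271.0]]
R -10 [[313.0, 268.0]]
trig free top [[332.0, 256.0]]
trig free bot [[331.0, 248.0]]
trig pad top [[333.0, 270.0]]
trig hinge [[337.0, 305.0]]
headL [[259.0, 339.0]]
headR [[384.0, 327.0]]
216 [87, 90, 94, 96, 50, 47, 53, 53, 74, 113, 133, 134, 139, 142, 144, 146, 149, 151, 151, 135, 119, 98, 79, 67, 101, 104, 105, 107, 103, 105, 104, 107, 106, 107, 108, 93, 144, 198, 197, 196, 198, 198]
240 [91, 90, 92, 93, 93, 91, 74, 93, 107, 119, 126, 126, 130, 131, 135, 137, 138, 141, 143, 146, 141, 127, 110, 99, 73, 85, 103, 86, 41, 41, 38, 38, 40, 71, 100, 104, 99, 102, 184, 190, 191, 191]
258 [125, 86, 88, 88, 93, 93, 93, 80, 89, 99, 113, 123, 124, 124, 127, 129, 131, 132, 135, 138, 139, 140, 125, 113, 103, 78, 73, 104, 85, 39, 42, 31, 30, 39, 45, 47, 49, 96, 89, 175, 184, 184]
270 [194, 128, 84, 88, 89, 93, 89, 93, 80, 87, 98, 111, 123, 124, 125, 125, 125, 128, 132, 132, 135, 139, 135, 119, 112, 100, 76, 78, 101, 80, 40, 39, 27, 33, 38, 44, 38, 67, 91, 125, 189, 190]
[(180, 82), (182, 92), (184, 172), (186, 88), (188, 80), (190, 45), (192, 31), (194, 32), (196, 39), (198, 49), (200, 60), (202, 81), (204, 103)]
top {'gripend': [[446.0, 245.0]], 'pad': [[430.0, 223.0]], 'headL': [[412.0, 199.0]], 'headR': [[454.0, 194.0]]}
```

Call:
{"fn": "play_rows", "kwargs": {
  "dp": [
    [-0.6,-0.13,0.5],
    [-1.2,-0.26,1.1],
    [-1.72,-0.38,1.8],
    [-1.72,-0.38,2.6],
    [-1.72,-0.38,3.4]
  ],
  "rot": [
    [0,0,-0.4],
    [0,0,-0.8],
    [0,0,-1.07],
    [0,0,-1.07],
    [0,0,-1.07]
  ]
}}

```text
clock: 47.23
eef_pos: [605.5, -303.0, 126.7]
tcp_rot: [-3.13, -0.002, -3.035]
contact_force: [-0.0, -0.6, -0.0]
opening: 1.0
grasp_force: 0.0
```

Call:
{"fn": "play_rows", "kwargs": {
  "dp": [
    [0,0,0],
    [0,0,0]
  ],
  "rot": [
    [0,0,0],
    [0,0,0]
  ]
}}

```text
clock: 47.4
eef_pos: [603.1, -302.6, 126.6]
tcp_rot: [-3.133, -0.007, -3.036]
contact_force: [0.8, 0.5, 0.7]
opening: 0.997
grasp_force: 0.0
```

Run:
```python
from scan import *
w=grab("wrist"); q=telemetry.sense(); print(q['eef_pos'].round(1),q['tcp_rot'].round(3))
O=(614.6,-310)
for n,p in {"L -10":(-10,-17,53),"R -10":(-10,17,53),"trig free top":(-24,36,64),"trig pad top":(-10,36,64),"L-30":(-30,-17,53),"R-30":(-30,17,53),"head edge":(30,10,80)}.items(): print(n,proj(w,[S(*p,O=O)]).round(0).tolist())
V=cv2.cvtColor(w['color'],cv2.COLOR_RGB2HSV)[:,:,2].astype(int)
for r in (180,210,240,260,270,280): print(r,[(c,int(V[r,c])) for c in range(220,400,5)])
```

```text
[ 604.5 -303.5  128.8] [-3.131 -0.004 -3.036]
L -10 [[274.0, 241.0]]
R -10 [[331.0, 241.0]]
trig free top [[366.0, 223.0]]
trig pad top [[365.0, 247.0]]
L-30 [[273.0, 208.0]]
R-30 [[331.0, 208.0]]
head edge [[319.0, 323.0]]
180 [(220, 99), (225, 100), (230, 101), (235, 99), (240, 99), (245, 45), (250, 47), (255, 50), (260, 47), (265, 47), (270, 53), (275, 59), (280, 61), (285, 65), (290, 66), (295, 63), (300, 63), (305, 62), (310, 65), (315, 65), (320, 64), (325, 60), (330, 72), (335, 132), (340, 47), (345, 50), (350, 49), (355, 48), (360, 48), (365, 90), (370, 91), (375, 202), (380, 204), (385, 207), (390, 210), (395, 216)]
210 [(220, 97), (225, 97), (230, 89), (235, 88), (240, 89), (245, 81), (250, 47), (255, 45), (260, 47), (265, 47), (270, 47), (275, 58), (280, 61), (285, 65), (290, 66), (295, 65), (300, 65), (305, 64), (310, 67), (315, 63), (320, 59), (325, 59), (330, 52), (335, 48), (340, 48), (345, 47), (350, 17), (355, 17), (360, 16), (365, 97), (370, 97), (375, 219), (380, 218), (385, 218), (390, 219), (395, 220)]
240 [(220, 96), (225, 97), (230, 97), (235, 99), (240, 99), (
[... 896 characters left out ...]
(275, 56), (280, 61), (285, 63), (290, 63), (295, 61), (300, 148), (305, 149), (310, 153), (315, 156), (320, 141), (325, 124), (330, 74), (335, 47), (340, 51), (345, 42), (350, 37), (355, 46), (360, 50), (365, 98), (370, 98), (375, 98), (380, 96), (385, 97), (390, 94), (395, 98)]
280 [(220, 227), (225, 228), (230, 229), (235, 228), (240, 103), (245, 103), (250, 67), (255, 46), (260, 44), (265, 45), (270, 44), (275, 54), (280, 58), (285, 64), (290, 136), (295, 145), (300, 145), (305, 148), (310, 152), (315, 153), (320, 141), (325, 123), (330, 71), (335, 50), (340, 47), (345, 41), (350, 36), (355, 45), (360, 46), (365, 100), (370, 100), (375, 99), (380, 102), (385, 102), (390, 101), (395, 99)]
```

Close up, the grip spans columns 273–331 and the trigger's face is at column 363, as predicted (274–331, 365). I descend and squeeze.

Call:
{"fn": "play_rows", "kwargs": {
  "dp": [
    [0,0.03,0.7],
    [0,0.03,1.4],
    [0,0.03,2.1],
    [0,0.03,2.6],
    [0,0.03,2.8]
  ],
  "rot": [
    [0,0,0],
    [0,0,0],
    [0,0,0],
    [0,0,0],
    [0,0,0]
  ]
}}

```text
clock: 47.87
eef_pos: [604.0, -304.1, 15.9]
tcp_rot: [-3.131, -0.003, -3.037]
contact_force: [-0.9, 0.4, -0.2]
opening: 0.997
grasp_force: 0.0
```

Call:
{"fn": "play_rows", "kwargs": {
  "dp": [
    [0,0,0],
    [0,0,0]
  ],
  "rot": [
    [0,0,0],
    [0,0,0]
  ]
}}

```text
clock: 48.03
eef_pos: [605.3, -304.8, 18.0]
tcp_rot: [-3.129, -0.001, -3.037]
contact_force: [-0.4, -0.6, 0.6]
opening: 1.002
grasp_force: 0.0
```

Call:
{"fn": "play_rows", "kwargs": {
  "dp": [
    [0,0,0],
    [0,0,0],
    [0,0,0],
    [0,0,0],
    [0,0,0]
  ],
  "rot": [
    [0,0,0],
    [0,0,0],
    [0,0,0],
    [0,0,0],
    [0,0,0]
  ],
  "fingers": 0.3,
  "grip_force": 30
}}

```text
clock: 48.45
eef_pos: [604.5, -304.2, 17.6]
tcp_rot: [-3.131, -0.002, -3.037]
contact_force: [-2.4, 3.1, 8.1]
opening: 0.549
grasp_force: 29.5
```

Call:
{"fn": "play_rows", "kwargs": {
  "dp": [
    [0,0,0],
    [0,0,0],
    [0,0,0]
  ],
  "rot": [
    [0,0,0],
    [0,0,0],
    [0,0,0]
  ]
}}

```text
clock: 48.7
eef_pos: [604.5, -304.2, 17.6]
tcp_rot: [-3.131, -0.002, -3.037]
contact_force: [-3.2, 2.1, 8.8]
opening: 0.552
grasp_force: 29.5
```

Call:
{"fn": "play_rows", "kwargs": {
  "dp": [
    [0,0,0],
    [0,0,0],
    [0,0,0],
    [0,0,0]
  ],
  "rot": [
    [0,0,0],
    [0,0,0],
    [0,0,0],
    [0,0,0]
  ],
  "grip_force": 60
}}

```text
clock: 49.03
eef_pos: [604.5, -304.5, 17.8]
tcp_rot: [-3.13, -0.002, -3.036]
contact_force: [-2.7, 1.6, 10.4]
opening: 0.54
grasp_force: 59.0
```

Run:
```python
from scan import *
w=grab("wrist"); q=telemetry.sense(); print(q['eef_pos'].round(1),q['opening'],q['grasp_force'],q['contact_force'].round(1))
O=(614.6,-310)
for n,p in {"trig free rest":(-24,36,64),"trig free in":(-23,25,64),"R -10":(-17,17,53),"pad in":(-10,28,64)}.items(): print(n,proj(w,[S(*p,O=O)]).round(0).tolist())
V=cv2.cvtColor(w['color'],cv2.COLOR_RGB2HSV)[:,:,2].astype(int)
for r in range(200,300,12): print(r,[(c,int(V[r,c])) for c in range(330,410,4)])
```

```text
[ 604.5 -304.5   17.8] 0.5384852424172789 59.045295529067516 [-2.4  1.9  9.8]
trig free rest [[408.0, 305.0]]
trig free in [[373.0, 308.0]]
R -10 [[345.0, 309.0]]
pad in [[380.0, 344.0]]
200 [(330, 76), (334, 71), (338, 71), (342, 69), (346, 63), (350, 57), (354, 58), (358, 57), (362, 56), (366, 57), (370, 62), (374, 73), (378, 155), (382, 154), (386, 157), (390, 129), (394, 222), (398, 245), (402, 245), (406, 245)]
212 [(330, 75), (334, 73), (338, 71), (342, 68), (346, 61), (350, 58), (354, 60), (358, 58), (362, 57), (366, 58), (370, 150), (374, 151), (378, 153), (382, 154), (386, 156), (390, 122), (394, 227), (398, 230), (402, 231), (406, 231)]
224 [(330, 73), (334, 72), (338, 73), (342, 68), (346, 60), (350, 59), (354, 60), (358, 56), (362, 108), (366, 152), (370, 155), (374, 151), (378, 151), (382, 152), (386, 154), (390, 116), (394, 242), (398, 216), (402, 215), (406, 219)]
236 [(330, 73), (334, 73), (338, 70), (342, 66), (346, 63), (350, 56), (354, 58), (358, 153), (362, 150), (366, 151), (370, 151), (374, 150), (378, 149), (382, 149), (386, 149), (390, 109), (394, 107), (398, 
[... 481 characters left out ...]
06, 115)]
272 [(330, 74), (334, 71), (338, 71), (342, 67), (346, 54), (350, 30), (354, 22), (358, 20), (362, 25), (366, 59), (370, 57), (374, 57), (378, 58), (382, 57), (386, 56), (390, 77), (394, 114), (398, 115), (402, 115), (406, 115)]
284 [(330, 70), (334, 71), (338, 71), (342, 67), (346, 44), (350, 23), (354, 22), (358, 18), (362, 18), (366, 26), (370, 56), (374, 53), (378, 55), (382, 57), (386, 56), (390, 90), (394, 207), (398, 135), (402, 236), (406, 239)]
296 [(330, 73), (334, 72), (338, 71), (342, 68), (346, 20), (350, 23), (354, 26), (358, 19), (362, 22), (366, 23), (370, 50), (374, 138), (378, 140), (382, 139), (386, 54), (390, 224), (394, 239), (398, 238), (402, 236), (406, 234)]
```

The trigger's edge is now at column ~368–370 near its free end. Fully in was predicted at 373 and at rest at 408, so it is squeezed to its stop. I release and lift away.

Call:
{"fn": "play_rows", "kwargs": {
  "dp": [
    [0,0,0],
    [0,0,0],
    [0,0,0],
    [0,0,0],
    [0,0,0]
  ],
  "rot": [
    [0,0,0],
    [0,0,0],
    [0,0,0],
    [0,0,0],
    [0,0,0]
  ],
  "fingers": 1.0
}}

```text
clock: 49.5
eef_pos: [604.1, -304.5, 15.9]
tcp_rot: [-3.131, -0.003, -3.037]
contact_force: [-0.4, 0.3, -1.1]
opening: 1.0
grasp_force: 0.0
```

Call:
{"fn": "play_rows", "kwargs": {
  "dp": [
    [0,0,0],
    [0,0,0],
    [0,0,-0.5],
    [0,0,-1.2],
    [0,0,-2.0]
  ],
  "rot": [
    [0,0,0],
    [0,0,0],
    [0,0,0],
    [0,0,0],
    [0,0,0]
  ]
}}

```text
clock: 49.92
eef_pos: [602.8, -302.8, 95.0]
tcp_rot: [-3.133, -0.006, -3.037]
contact_force: [0.5, 0.9, 0.4]
opening: 1.0
grasp_force: 0.0
```

Call:
{"fn": "play_rows", "kwargs": {
  "dp": [
    [0,0,-0.8],
    [0,0,-1.6],
    [0.5,0,-2.4],
    [1.0,0,-3.0],
    [1.0,0,-3.0]
  ],
  "rot": [
    [0,0,0],
    [0,0,0],
    [0,0,0],
    [0,0,0],
    [0,0,0]
  ]
}}

```text
clock: 50.33
eef_pos: [564.4, -307.8, 221.8]
tcp_rot: [-3.127, 0.002, -3.038]
contact_force: [1.5, -0.9, 0.5]
opening: 0.997
grasp_force: 0.0
```

Run:
```python
from scan import *
w=grab("wrist"); t=grab("top"); s=grab("scene"); q=telemetry.sense(); print(q['eef_pos'].round(1),q['contact_force'].round(1))
O=(614.6,-310)
p=proj(w,[S(-18,36,64,O=O),S(-18,26,64,O=O)]); print("rest/in edge",p.round().tolist())
V=cv2.cvtColor(w['color'],cv2.COLOR_RGB2HSV)[:,:,2].astype(int); r=int(p[0][1]); print([(c,int(V[r,c])) for c in range(int(p[0][0])-24,int(p[0][0])+14,2)])
# latch state from the scene view: dark lever end, bright bar
m=(s['color'].max(2)<45).astype(np.uint8)[270:340,380:440]; n,l,st,ce=cv2.connectedComponentsWithStats(m)
print("dark",[(int(st[i,4]),(ce[i]+[380,270]).round().tolist()) for i in range(1,n) if st[i,4]>5])
print("lever end q0",proj(s,[f(-98-66*np.sin(.6),1,78-66*np.cos(.6))]).round().tolist(),"q.9",proj(s,[f(-98-66*np.sin(1.5),1,78-66*np.cos(1.5))]).round().tolist())
print("top lever end q0/q.5",proj(t,[f(-98-66*np.sin(.6),1,78-66*np.cos(.6)),f(-98-66*np.sin(1.1),1,78-66*np.cos(1.1))]).round().tolist(),"bar",proj(t,[f(-91,-24,125),f(-91,24,125)]).round().tolist(),"lid edge",proj(t,[f(-70,100,134.5)]).round())
m=(t['color'].max(2)<50).astype(np.uint8)[255:300,220:270]; n,l,st,ce=cv2.connectedComponentsWithStats(m)
print("top dark",[(int(st[i,4]),(ce[i]+[220,255]).round().tolist()) for i in range(1,n) if st[i,4]>5])
print([(c.round().tolist(),a) for c,a,_ in blobs(white(t,140),150,600)])
```

```text
[ 564.6 -306.3  215.8] [0.3 1.1 0.3]
rest/in edge [[354.0, 246.0], [341.0, 246.0]]
[(329, 83), (331, 47), (333, 41), (335, 40), (337, 43), (339, 39), (341, 26), (343, 25), (345, 41), (347, 47), (349, 52), (351, 50), (353, 136), (355, 201), (357, 201), (359, 198), (361, 196), (363, 193), (365, 191)]
dark []
lever end q0 [[406.0, 312.0]] q.9 [[421.0, 299.0]]
top lever end q0/q.5 [[248.0, 285.0], [246.0, 292.0]] bar [[254.0, 266.0], [235.0, 264.0]] lid edge [[206. 253.]]
top dark [(6, [267.0, 262.0]), (37, [250.0, 285.0])]
[([228.0, 163.0], np.int32(179)), ([373.0, 167.0], np.int32(200)), ([326.0, 184.0], np.int32(486))]
```

The trigger is out again and the lever end is at its home pixel in the top view. One last check that the bar is in the groove, from over the latch as before.

Call:
{"fn": "play_rows", "kwargs": {
  "dp": [
    [0.09,0.9,-0.3],
    [0.18,1.8,-0.6],
    [0.27,2.7,-0.9],
    [0.36,3.6,-0.9],
    [0.45,4.5,-0.9]
  ],
  "rot": [
    [0,0,0],
    [0,0,0],
    [0,0,0],
    [0,0,0],
    [0,0,0]
  ]
}}

```text
clock: 50.9
eef_pos: [527.8, -127.0, 249.0]
tcp_rot: [-3.132, -0.005, -3.037]
contact_force: [0.2, 0.5, -0.2]
opening: 0.997
grasp_force: 0.0
```

Call:
{"fn": "play_rows", "kwargs": {
  "dp": [
    [0.09,0.9,0],
    [0.18,1.8,0],
    [0.27,2.7,0],
    [0.36,3.6,0],
    [0.45,4.5,0]
  ],
  "rot": [
    [0,0,0],
    [0,0,0],
    [0,0,0],
    [0,0,0],
    [0,0,0]
  ]
}}

```text
clock: 51.32
eef_pos: [490.5, 50.3, 246.6]
tcp_rot: [-3.131, -0.006, -3.037]
contact_force: [0.7, 0.2, -1.3]
opening: 1.004
grasp_force: 0.0
```

Call:
{"fn": "play_rows", "kwargs": {
  "dp": [
    [0.09,0.9,0],
    [0.18,1.8,0],
    [0.27,2.7,0],
    [0.36,3.6,0],
    [0.45,4.4,0]
  ],
  "rot": [
    [0,0,0.4],
    [0,0,0.8],
    [0,0,1.2],
    [0,0,1.6],
    [0,0,2.0]
  ]
}}

```text
clock: 51.73
eef_pos: [454.1, 223.9, 244.8]
tcp_rot: [-3.129, -0.003, 3.035]
contact_force: [0.0, -0.5, -1.2]
opening: 0.999
grasp_force: 0.0
```

Call:
{"fn": "play_rows", "kwargs": {
  "dp": [
    [0,0,0],
    [0,0,0],
    [0,0,0]
  ],
  "rot": [
    [0,0,0],
    [0,0,0],
    [0,0,0]
  ]
}}

```text
clock: 51.98
eef_pos: [454.8, 221.4, 245.1]
tcp_rot: [-3.129, -0.003, 3.038]
contact_force: [-0.4, -0.6, 0.8]
opening: 1.001
grasp_force: 0.0
```

Run:
```python
from geo import *
w=grab("wrist"); q=telemetry.sense(); print(case(q['eef_pos']).round(1),q['tcp_rot'].round(3))
g=cv2.cvtColor(w['color'],cv2.COLOR_RGB2GRAY).astype(int)
for yy in (-18,20): 
    p=proj(w,[f(-91,yy+1,125)])[0]; print(p.round(1),[(r,int(g[r,int(p[0])])) for r in range(int(p[1])-24,int(p[1])+26,2)])
p=proj(w,[f(-91,1,125)])[0]; r=int(p[1])
for rr in (r-3,r,r+3): print(rr,[(c,int(g[rr,c])) for c in range(int(p[0])-54,int(p[0])+56,4)])
print("lid edge",proj(w,[edge(0,-60),edge(.05,-60)]).round().tolist(),[(r,int(g[r,int(proj(w,[edge(0,-60)])[0][0])])) for r in range(260,310,3)])
print("tip q0,q.2",proj(w,[f(-98-74*np.sin(b),1,78-74*np.cos(b)) for b in(.6,.8)]).round().tolist()); c=int(p[0]); b=[r for r in range(100,300) if w['color'][r,c].max()<45]; print(b[:1],b[-1:])
```

```text
[-123.8   -1.3  245.4] [-3.129e+00 -3.000e-03  3.037e+00]
[295.  264.3] [(240, 62), (242, 60), (244, 61), (246, 64), (248, 63), (250, 49), (252, 30), (254, 50), (256, 68), (258, 79), (260, 148), (262, 213), (264, 175), (266, 75), (268, 70), (270, 70), (272, 69), (274, 70), (276, 80), (278, 76), (280, 54), (282, 53), (284, 53), (286, 56), (288, 60)]
[347.6 264.6] [(240, 68), (242, 66), (244, 67), (246, 67), (248, 66), (250, 58), (252, 41), (254, 47), (256, 70), (258, 72), (260, 141), (262, 222), (264, 181), (266, 85), (268, 68), (270, 68), (272, 68), (274, 73), (276, 174), (278, 95), (280, 56), (282, 55), (284, 55), (286, 56), (288, 60)]
261 [(265, 50), (269, 53), (273, 53), (277, 53), (281, 53), (285, 160), (289, 181), (293, 181), (297, 182), (301, 181), (305, 180), (309, 181), (313, 179), (317, 179), (321, 180), (325, 179), (329, 180), (333, 179), (337, 177), (341, 178), (345, 177), (349, 174), (353, 171), (357, 65), (361, 56), (365, 56), (369, 53), (373, 57)]
264 [(265, 55), (269, 54), (273, 53), (277, 53), (281, 51), (285, 151), (289, 172), (293, 172), (297, 174), (301, 175), (305, 177), (309, 179), (313, 180), (317, 180), (321, 181), (325, 183), (329, 184), (333, 185), (337, 186), (341, 184), (345, 182), (349, 182), (353, 181), (357, 62), (361, 56), (365, 56), (369, 58), (373, 58)]
267 [(265, 54), (269, 55), (273, 53), (277, 51), (281, 52), (285, 70), (289, 71), (293, 69), (297, 74), (301, 205), (305, 206), (309, 206), (313, 216), (317, 209), (321, 212), (325, 213), (329, 215), (333, 215), (337, 213), (341, 177), (345, 70), (349, 71), (353, 68), (357, 56), (361, 57), (365, 55), (369, 55), (373, 57)]
lid edge [[235.0, 296.0], [233.0, 301.0]] [(260, 52), (263, 52), (266, 53), (269, 54), (272, 53), (275, 54), (278, 54), (281, 55), (284, 51), (287, 59), (290, 53), (293, 60), (296, 118), (299, 143), (302, 145), (305, 146), (308, 146)]
tip q0,q.2 [[320.0, 175.0], [320.0, 164.0]]
[173] [189]
```

The bar lies across the keeper at row 262 (seat 264), the lid edge is at its shut row, and the lever end is at row 173 (home 175). I hand in.

```bash
python3 -c "
from rig import r
print(r.sign_off())"
```

```text
the job is handed in; nothing more can be done
None
```

I handed the job in at about 52 s: all four breakers are in the case, the lid is shut and latched, and the scanner trigger was squeezed in and released; sign-off gave no verdict, so this rests on my own camera and force checks.

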